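# Open the coffee corner of the second-hand shop

## Task

Get the coffee corner ready. Slide the kettle and the saucepan along the hob, without lifting or tipping them, until one stands wholly inside each of the two red rings (either pot in either red ring; the white ring is only for parking); once both are there, turn the stove timer's knob clockwise to its stop and let go, so that it springs back by itself. Also draw every breakfast board up out of the wooden rack and stand it, long edge down, on the floor of the wire-divided caddy, at any time; leave the salt shaker, the jug, the sugar jar, the mug and the spoon where they are.

Things in the scene. Friction and masses are not known exactly. Their poses are not given: they have to be found in the camera images.
- hob: Black glass hob fixed on the table, 280 mm deep (its x) by 524 mm wide (its y), glass top 6 mm above the table. Origin at the centre of its underside. Three flat rings are drawn on it in a row along its y, 180 mm apart, each 176 mm across. Its yaw is within 0.06 rad of the world axes.
- white_ring (a point): Centre, on the glass, of the white (parking) ring, the robot's left-hand one (+y end). At the start one pot stands here and the other in the middle red ring.
- red_ring_mid (a point): Centre, on the glass, of the middle ring: red, with a small second red ring inside it.
- red_ring_end (a point): Centre, on the glass, of the red ring at the robot's right-hand (-y) end; like the middle one. Empty at the start. A pot (base 140 mm across) is wholly inside a ring when its centre is within about 20 mm of the ring's centre.
- kettle: Blue enamel kettle, 0.6 to 0.9 kg, base 140 mm across, widest 148 mm, 144 mm high over the handle, body with fixed lid and lid knob 106 mm; short spout towards its +x, 108 mm from its axis. Origin at the centre of its underside, z up. Starts with its x within 0.4 rad of the hob's x. Smooth base: 1 to 3 N slide it.
- kettle_handle (a point): Middle of the kettle's carrying handle: a level wooden bar fixed over the kettle's middle, 88 mm long along the kettle's x, 14 mm wide (y), 16 mm high, 136 mm straight above the kettle's origin; 22 mm of free space under it.
- saucepan: Open steel saucepan, 0.5 to 0.8 kg, base 140 mm, rim 144 mm across, 80 mm high. Origin at the centre of its underside, z up. Its handle points along its own -x and starts within 0.3 rad of the hob's -x (towards the robot). Smooth base: 1 to 3 N slide it.
- saucepan_handle (a point): A point to pinch on the saucepan's straight black handle: on its middle line, 110 mm from the pan's axis, 72 mm above its underside. The handle is a bar 18 mm wide and 16 mm high that runs from 86 to 190 mm from the axis.
- timer_box: Stove timer: a white box 90 x 90 x 78 mm fixed on the table, with a black knob on its top: a disc 48 mm across (up to 88 mm above the table) that carries a grip bar 44 mm long, 13 mm thick, its top 115 mm above the table. Origin at the centre of the underside; it does not turn with the knob.
- timer_grip (a point): On the upright axis of the timer's knob, 108 mm above the table: a good height for the middle of the gripper. Axes are the box's and do not turn with the knob: at rest the grip bar lies along this x, its red pointer towards -x.
- timer_knob (a joint): Angle of the timer's knob: 0 at rest, grows clockwise seen from above, to a stop at 1.25 rad (red mark). A spring drives it back to 0 when it is let go; turning it takes 0.04 to 0.17 N m.
- rack: Beech drying rack fixed on the table, 230 (its x) by 152 mm, base 15 mm thick. Four slots along its x at y = -57, -19, 19, 57 mm, each 10.5 mm wide between pairs of dowels at x = -60 and 60 mm, tops 75 mm above the table; low end rails, tops 35 mm above the table. Origin at the centre of the underside.
- caddy: Dark steel caddy fixed on the table, 240 (its x) by 156 mm, walls 45 mm high, floor 5 mm above the table; wire hoops, tops 88 mm above the table, make four slots along its x at y = -57, -19, 19, 57 mm, each 15 mm wide, empty at the start. Rack and caddy stand side by side at the robot's right, in either order, x within 0.1 rad of the world's. Origin: centre of the underside.
- board0: Breakfast board, dark wood, 200 mm long (its x), 8 mm thick (its y), 120 mm high (its z), 0.16 kg. Starts upright in a slot of the rack, foot 15 mm and top edge 135 mm above the table, leaning a little. Origin at the middle of its lower long edge. Three or all of the four boards are there.
- board1: Breakfast board, green, 200 mm long (its x), 8 mm thick (its y), 120 mm high (its z), 0.16 kg. Starts upright in a slot of the rack, foot 15 mm and top edge 135 mm above the table, leaning a little. Origin at the middle of its lower long edge. Three or all of the four boards are there.
- board2: Breakfast board, orange, 200 mm long (its x), 8 mm thick (its y), 120 mm high (its z), 0.16 kg. Starts upright in a slot of the rack, foot 15 mm and top edge 135 mm above the table, leaning a little. Origin at the middle of its lower long edge. Three or all of the four boards are there.
- board3: Breakfast board, white, 200 mm long (its x), 8 mm thick (its y), 120 mm high (its z), 0.16 kg. Starts upright in a slot of the rack, foot 15 mm and top edge 135 mm above the table, leaning a little. Origin at the middle of its lower long edge. Three or all of the four boards are there.
- salt: White ceramic salt shaker, 36 mm across, 70 mm high; loose; stands upright; origin at the centre of its underside; must be left alone
- jug: Small blue mug-shaped milk jug, 68 mm across, 75 mm high; loose; stands upright; origin at the centre of its underside; must be left alone
- sugar: Glass sugar jar with steel cap, 64 mm across, 90 mm high; loose; stands upright; origin at the centre of its underside; must be left alone
- mug: Terracotta mug, 76 mm across, 88 mm high; loose; stands upright; origin at the centre of its underside; must be left alone
- spoon: Spoon, 150 mm long, lying on the table between robot and hob; must be left alone
Mind the look-alikes: they are no part of the job. Of the things that look like the board2, the larger one is meant.

How it is judged:
On the way, in this order (a step that is already met when the one before it is completed fails the run):
1. kettle and saucepan stand at rest inside the two red rings, one in each ((((horizontal distance between kettle and red_ring_mid below 0.021 m and linear speed of kettle below 0.02 m/s) and (horizontal distance between saucepan and red_ring_end below 0.021 m and linear speed of saucepan below 0.02 m/s)) or ((horizontal distance between saucepan and red_ring_mid below 0.021 m and linear speed of saucepan below 0.02 m/s) and (horizontal distance between kettle and red_ring_end below 0.021 m and linear speed of kettle below 0.02 m/s)))), for 0.3 s.
2. the timer's knob is turned to its stop (value of joint timer_knob above 1.15 rad), for 0.1 s.
3. the knob is let go and has sprung back (value of joint timer_knob below 0.1 rad and contact force between the fingers and timer_box below 0.3 N), for 0.2 s.
At the end, for the whole second after the job is handed in: Kettle and saucepan at rest with their centres within 21 mm of the centres of the two red rings, one in each; the timer's knob back within 0.1 rad of rest; every board that is there stands upright (within 0.25 rad) inside the caddy, its lower edge within 9 mm of the caddy's floor, at rest ((((horizontal distance between kettle and red_ring_mid below 0.021 m and linear speed of kettle below 0.02 m/s) and (horizontal distance between saucepan and red_ring_end below 0.021 m and linear speed of saucepan below 0.02 m/s)) or ((horizontal distance between saucepan and red_ring_mid below 0.021 m and linear speed of saucepan below 0.02 m/s) and (horizontal distance between kettle and red_ring_end below 0.021 m and linear speed of kettle below 0.02 m/s))) and value of joint timer_knob below 0.1 rad and x of board0 in the frame of caddy between -0.03 and 0.03 m and y of board0 in the frame of caddy between -0.075 and 0.075 m and z of board0 in the frame of caddy between 0 and 0.014 m and angle between each of board0, board1, board2, board3's own z axis and vertical below 0.25 rad and linear speed of each of board0, board1, board2, board3 below 0.03 m/s and x of board1 in the frame of caddy between -0.03 and 0.03 m and y of board1 in the frame of caddy between -0.075 and 0.075 m and z of board1 in the frame of caddy between 0 and 0.014 m and x of board2 in the frame of caddy between -0.03 and 0.03 m and y of board2 in the frame of caddy between -0.075 and 0.075 m and z of board2 in the frame of caddy between 0 and 0.014 m and x of board3 in the frame of caddy between -0.03 and 0.03 m and y of board3 in the frame of caddy between -0.075 and 0.075 m and z of board3 in the frame of caddy between 0 and 0.014 m); the robot touches nothing.
It fails at once if the kettle is lifted more than 8 mm off the glass or tipped more than 0.2 rad (z of kettle in the frame of hob above 0.014 m or angle between kettle's own z axis and vertical above 0.2 rad).
It fails at once if the saucepan is lifted more than 8 mm off the glass or tipped more than 0.2 rad (z of saucepan in the frame of hob above 0.014 m or angle between saucepan's own z axis and vertical above 0.2 rad).
It fails at once if the salt, jug, sugar jar, mug or spoon is moved more than 30 mm (distance of any of salt, jug, sugar, mug, spoon from where it was at the start of the episode above 0.03 m).
Of board0, board1, board2, board3 only 3 to 4 are there at a start; the rules pass over those that are not, and their reading is None.
At some moment in a run one of kettle, saucepan may be knocked a few centimetres aside while the robot is not near it.
It also fails if it takes over 210 s, if anything falls off the work surface, if the arm or the gripper's body presses on something with over 40 N, if the wrist force passes 120 N, or if a joint passes its speed limit or range.

## Robot

A 6-joint arm with a two-finger parallel gripper is mounted at the origin on the work surface. World frame = base frame: x ahead of the robot, y to its left, z up, the work surface at z = 0. Lengths are in m, angles in rad, forces in N, time in s.
With the tool pointing down it reaches from about 0.375 to 0.975 m from the base axis. Payload 3.8 kg.
Tool frame: the origin (TCP) lies at the very end of the fingers, on their centre line; the grasp point (between the pads) lies 19 mm behind it; z points along the fingers, y is the line along which they close (so a half turn about z gives the same grasp; the last joint's range is limited). The gripper opens to 85 mm and grips with 20 to 120 N. Pads are 22 mm wide; open, the fingers measure 114 mm over their backs; the gripper's body (76 mm by 85 mm) begins 54 mm behind the grasp point. The pads swing forward as they close: fully open they stand 13 mm farther back than shut.
Start: joints at [1.306, 0.264, 1.604, -0, 1.274, -0.037], TCP at [0.152, 0.658, 0.231] pointing down, gripper open.
Joint ranges: [-2.63, 2.63], [-0.94, 2.18], [0.31, 2.57], [-1.31, 4.45], [0, 2.66], [-2.55, 2.55]. Speed limits (rad/s): [2.57, 2.57, 3.14, 3.14, 3.14, 3.14].

## Interface

Orientations are given as a rotation vector (axis times angle).
In Python, from workcell import bot, vision gives the robot as it stands. The module is installed in compiled form; this text tells all that it offers.
- The arm moves only by the tool play_rows, never from a script. Its argument "moves" is a list that holds one entry, the list of rows, each a list of 7 numbers: the turn, a rotation vector about the tool's x, y, z as a fraction of full scale, then the shift along the tool's x, y, z as a fraction of full scale, then the finger opening in mm, from 0 to 85.4. In form: [[[ax, ay, az, x, y, z, jaw], ...]]. A call has 1 to 5 rows; each row shifts and turns the commanded pose from where the row before left it, along the tool's axes as they then stand; what a row does not reach is not made up. Full scale, the value 1, is 0.1 m for a shift and 0.5 rad for a turn. A row lasts 1/12 s, in which the tool goes at most 41.7 mm and 7.16 degrees, less where a joint would pass 70% of its speed; a pose out of reach is approached as far as the arm can. A call with a number of a shift or a turn outside -1 to 1 is refused whole. A call with a gripper value outside its range is refused whole. The fingers move at their own pace and stop on an object; "newtons" is the grip in N (left out, the last holds). Time passes only in rows, so rows that do not move let the fingers close. It gives the time, the measured TCP pose, the force, the opening and the grip force at its end, in the units of the state.
- bot.read_state(): the state, without advancing time (a new reading comes with each control period).
- vision.read_camera(name): name is "scene" or "top"; returns a dict with "image" (420x560x3 uint8, red, green, blue), "depth" (420x560 float32, m along the optical axis (not along the pixel's ray), 0 where there is no reading), "K" (3x3 intrinsics, pixels), "R" (3x3) and "t" (3): a world point X has camera coordinates R X + t. Camera axes: x right, y down, z forward; pixel columns grow to the right and rows downward; lengths in m; the calibration is good to about 2 mm. A picture is of the moment at which its call begins.
- bot.finish_job(): hands the job in; it is judged then, once.
The state is a dict: "time": time; "q": joint angles; "joint_vel": joint speeds; "joint_torque": joint torques, N m; "tool_pos": TCP position; "tcp_rot": TCP orientation; "wrist_force": force on the tool from outside, world axes, zero at the start; "torque": the same for the moment, N m; "width": opening from 0.0 (shut) to 1.0 (fully open); "grip_force": force on a finger pad.
Only numpy, scipy, OpenCV 4.12 (cv2) and the standard library are available. Lean on these libraries where they do the work, as an engineer would, in place of code of your own. Each camera call takes 0.05 s, during which the arm holds its last target. There are 200 camera calls.

## Working session

There is one attempt and no reset: what is moved stays moved. The work goes in short steps, Python scripts to look and compute and a tool call to move; the robot and the scene stay as the last step left them, time stands still between calls to the robot, and variables do not carry over. Pictures are saved under pics/ and viewed, at most 14 in all, crops included, and the job is handed in when it is done.

Besides the shell and the picture viewer there is one more tool, called after "Emit:" by a JSON object that holds its "name" and its "arguments", one argument or row to a line. play_rows: Moves the arm, as the interface text tells. Its arguments: {"type":"object","properties":{"moves":{"type":"array","items":{"type":"array","items":{"type":"array","items":{"type":"number"}}}},"newtons":{"type":"number"}},"required":["moves"]}

```bash
mkdir -p pics
cat > h.py <<'E'
import numpy as np, cv2
from workcell import bot, vision
def cam(n):
    c=vision.read_camera(n); return c
def save(c,name,box=None,scale=1):
    im=c["image"][:,:,::-1]
    if box: im=im[box[1]:box[3],box[0]:box[2]]
    if scale!=1: im=cv2.resize(im,None,fx=scale,fy=scale,interpolation=cv2.INTER_CUBIC)
    cv2.imwrite("pics/"+name,im)
def ray(c,u,v,z):
    "pixel -> world point on plane z"
    d=c["R"].T@np.linalg.inv(c["K"])@np.array([u,v,1.]); o=-c["R"].T@c["t"]
    return o+d*(z-o[2])/d[2]
def pts(c):
    "world point per pixel from depth"
    h,w=c["depth"].shape; u,v=np.meshgrid(np.arange(w),np.arange(h))
    p=np.stack([u,v,np.ones_like(u)],-1)@np.linalg.inv(c["K"]).T*c["depth"][...,None]
    return (p-c["t"])@c["R"]
def proj(c,X):
    p=c["K"]@(c["R"]@np.array(X)+c["t"]); return p[:2]/p[2]
E
python3 - <<'E'
from h import *
np.set_printoptions(precision=4,suppress=True)
for n in("scene","top"):
    c=cam(n); save(c,n+"0.png"); print(n,-c["R"].T@c["t"],c["K"][0],(c["depth"]>0).mean()); print(c["R"])
print(bot.read_state())
E
```

```text
scene [1.2514 0.1789 0.8786] [381.7507   0.     281.1223] 0.9959268707482993
[[-0.2562  0.9666 -0.0078]
 [ 0.677   0.1737 -0.7152]
 [-0.6899 -0.1885 -0.6989]]
top [ 0.337  -0.0262  1.7349] [463.1078   0.     278.27  ] 0.9960841836734694
[[ 0.0116 -0.9999  0.0013]
 [-0.9956 -0.0116 -0.0935]
 [ 0.0935 -0.0002 -0.9956]]
{'time': 0.1, 'q': array([ 1.306 ,  0.2647,  1.6052, -0.    ,  1.2737, -0.0369]), 'joint_vel': array([-0.0007, -0.0017, -0.0034, -0.0009, -0.0005,  0.0006]), 'joint_torque': array([  0.0008, -51.6701, -36.8594,  -0.0002,   0.0062,  -0.    ]), 'tool_pos': array([0.1523, 0.6569, 0.2301]), 'tcp_rot': array([-0.3571, -3.1209,  0.0032]), 'wrist_force': array([-0.0785, -0.0037, -0.6159]), 'torque': array([-0.0612, -0.0082,  0.0139]), 'grip_force': 0.0, 'width': 0.9999606765909933}
```

View pics/top0.png

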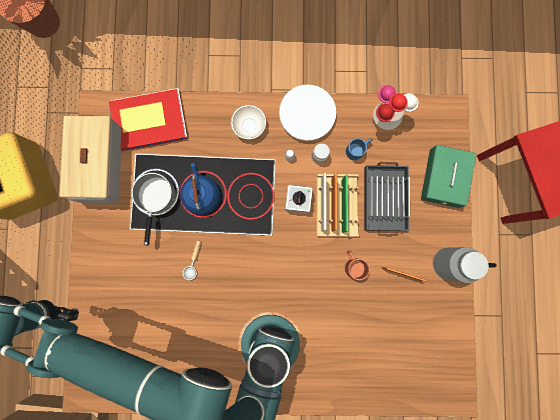

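View pics/scene0.png

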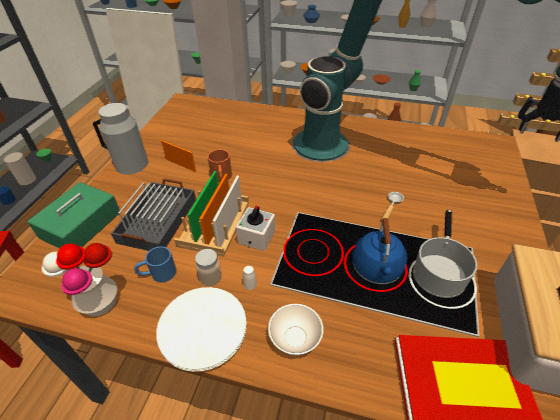

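The top view shows the saucepan (155,193) on the white ring, the kettle (202,193) on the middle red ring, and the end red ring (251,195) empty. The timer is at (299,198). The rack (338,205) holds white, orange and green boards, and the caddy is at (387,198).

Possible look-alikes, with my choice for each:
- **board2:** orange board in the rack at top (334,205), or the small orange plank at top (405,275) / scene (178,155). I take the larger one, in the rack.
- **Kettle:** blue kettle (202,193), or the blue jug (357,149), which stays put.
- **Saucepan:** steel pan (155,193), or the grey can (468,265) and the white bowl (249,122).
- **White board:** in the rack at (325,205), or the white plate (307,112).

Run:
```python
from h import *
np.set_printoptions(precision=4,suppress=True)
T=cam("top");S=cam("scene")
a=T["image"][140:245,120:290][:,:,::-1];b=T["image"][140:290,280:435][:,:,::-1]; 
s=S["image"][120:270,110:290][:,:,::-1]
a=cv2.resize(a,(400,247));b=cv2.resize(b,(400,387));s=cv2.resize(s,(400,333))
im=np.zeros((600,800,3),np.uint8);im[:247,:400]=a;im[:387,400:]=b;im[250:583,:400]=s
cv2.imwrite("pics/crop1.png",im)
np.savez("first.npz",Ti=T["image"],Td=T["depth"],Si=S["image"],Sd=S["depth"])
for n,c in(("T",T),("S",S)):
    P=pts(c); I=c["image"].astype(int); r,g,bl=I[...,0],I[...,1],I[...,2]
    hsv=cv2.cvtColor(c["image"],cv2.COLOR_RGB2HSV).astype(int); H,Sa,V=hsv[...,0],hsv[...,1],hsv[...,2]
    X,Y,Z=P[...,0],P[...,1],P[...,2]
    hobr=(X>.35)&(X<.75)
    # table noise
    # hob dark mask corner via rectangle
    m=(V<70)&(Z>-.005)&(Z<.02)&(X>.35)&(X<.75)&(Y>-.1)&(Y<.55)
    m=cv2.morphologyEx(m.astype(np.uint8),cv2.MORPH_OPEN,np.ones((3,3)))
    uv=np.argwhere(m)[:,::-1]; w=np.array([ray(c,u,v,.006)[:2] for u,v in uv]); 
    print(n,"hobrect",cv2.minAreaRect(w.astype(np.float32)*1000),len(w))
    # red ring pixels
    m=((H<8)|(H>172))&(Sa>150)&(V>90)&(Z<.03)&(X>.4)&(X<.7)&(Y>-.1)&(Y<.5)
    w=np.array([ray(c,u,v,.006)[:2] for v,u in np.argwhere(m)]); print(" red n",len(w),w.min(0),w.max(0))
    np.save(n+"red.npy",w)
    # white timer top
    m=(Z>.07)&(Z<.086)&(Sa<60)&(V>120)&(Y>-.25)&(Y<-.0)&(X>.4)&(X<.62)
    q=P[m]; print(" timer", len(q),q.mean(0) if len(q) else 0, cv2.minAreaRect(q[:,:2].astype(np.float32)*1000) if len(q)>5 else 0)
    # saucepan rim
    m=(Z>.078)&(Z<.095)&(Y>.2)&(Y<.55)&(X>.4)&(X<.75)
    q=P[m]; print(" pan", len(q), cv2.minAreaRect(q[:,:2].astype(np.float32)*1000), q[:,2].mean())
    # kettle handle
    m=(Z>.128)&(Z<.165)&(Y>.1)&(Y<.45)&(X>.4)&(X<.75)
    q=P[m]; print(" khandle", len(q), q.mean(0),cv2.minAreaRect(q[:,:2].astype(np.float32)*1000) if len(q)>5 else 0)
    # board tops
    m=(Z>.122)&(Z<.15)&(Y>-.4)&(Y<-.1)&(X>.35)&(X<.65); q=P[m]; col=I[m]
    k=np.round(H[m]/10)*1+100*(Sa[m]<60); print(" boards",len(q), [(kk,(k==kk).sum(),q[k==kk].mean(0).round(3)) for kk in np.unique(k) if (k==kk).sum()>8])
    m=(Z>.04)&(Z<.1)&(Y<-.25)&(Y>-.5)&(X>.4)&(X<.7)&(V<140); q=P[m]; print(" caddy",len(q),cv2.minAreaRect(q[:,:2].astype(np.float32)*1000) if len(q)>5 else 0)
```

```text
T hobrect ((549.4285888671875, 258.9391174316406), (519.5050048828125, 276.41656494140625), 88.17804718017578) 5946
 red n 471 [ 0.4546 -0.0101] [0.6344 0.3405]
 timer 435 [ 0.5258 -0.1018  0.0782] ((496.7445983886719, -119.3419418334961), (159.3253936767578, 130.29576110839844), 0.1540556401014328)
 pan 693 ((543.6726684570312, 353.0958251953125), (198.41928100585938, 286.8211975097656), 22.752918243408203) 0.0862989815747603
 khandle 125 [0.5386 0.2619 0.1469] ((540.4810180664062, 262.7237548828125), (117.62687683105469, 14.808004379272461), 8.83647632598877)
 boards 446 [(np.float64(1.0), np.int64(98), array([ 0.508, -0.226,  0.135])), (np.float64(2.0), np.int64(99), array([ 0.502, -0.209,  0.134])), (np.float64(3.0), np.int64(12), array([ 0.433, -0.269,  0.134])), (np.float64(6.0), np.int64(61), array([ 0.507, -0.265,  0.136])), (np.float64(7.0), np.int64(59), array([ 0.516, -0.261,  0.133])), (np.float64(102.0), np.int64(45), array([ 0.518, -0.185,  0.133])), (np.float64(103.0), np.int64(11), array([ 0.477, -0.185,  0.135])), (np.float64(109.0), np.int64(57), array([ 0.512, -0.1
[... 523 characters left out ...]
51751708984) 0.08567474722171725
 khandle 183 [0.5554 0.2675 0.1457] ((547.764892578125, 267.24334716796875), (111.64408111572266, 14.01431941986084), 8.997883796691895)
 boards 644 [(np.float64(1.0), np.int64(187), array([ 0.52 , -0.219,  0.13 ])), (np.float64(2.0), np.int64(73), array([ 0.532, -0.202,  0.131])), (np.float64(6.0), np.int64(38), array([ 0.515, -0.26 ,  0.13 ])), (np.float64(7.0), np.int64(168), array([ 0.523, -0.258,  0.131])), (np.float64(102.0), np.int64(120), array([ 0.525, -0.182,  0.131])), (np.float64(103.0), np.int64(48), array([ 0.525, -0.185,  0.134]))]
 caddy 1320 ((555.57470703125, -375.27264404296875), (289.0544128417969, 249.35533142089844), 0.23148691654205322)
```

View pics/crop1.png

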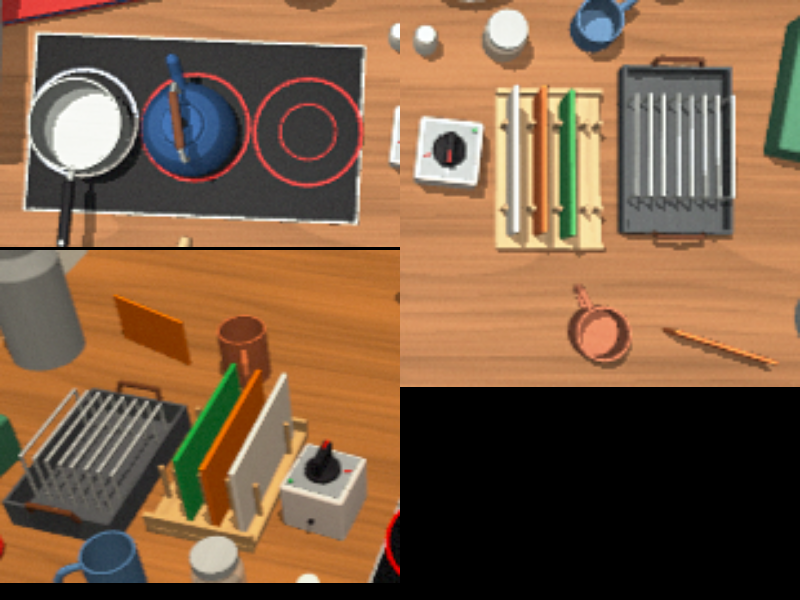

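The crop confirms that the large white, orange and green boards are in the rack and the small orange plank lies loose. Next I refine the measurements.

```bash
cat > m.py <<'E'
from h import *
from scipy.optimize import least_squares
np.set_printoptions(precision=4,suppress=True)
def circ(q,c0,r=None):
    "robust circle fit, known radius r if given"
    if r: f=least_squares(lambda p:np.hypot(*(q-p).T)-r,c0,loss="soft_l1",f_scale=.002)
    else: f=least_squares(lambda p:np.hypot(*(q-p[:2]).T)-p[2],[*c0,.07],loss="soft_l1",f_scale=.002)
    return f.x
def fields(c):
    P=pts(c); hsv=cv2.cvtColor(c["image"],cv2.COLOR_RGB2HSV).astype(int)
    return (P[...,0],P[...,1],P[...,2],P)+tuple(hsv[...,i] for i in range(3))
def onplane(c,m,z): return np.array([ray(c,u,v,z)[:2] for v,u in np.argwhere(m)])
def pots(c,n=""):
    X,Y,Z,P,H,S,V=fields(c)
    hob=(X>.38)&(X<.72)&(Y>-.05)&(Y<.55)
    m=hob&(Z>.134)&(Z<.16)&((H<20)|(H>170))&(S>60); q=P[m]
    if len(q)>10:
        r=cv2.minAreaRect(q[:,:2].astype(np.float32)*1000); print(n,"kettle handle",len(q),np.median(q,0),r)
    m=hob&(Z>.079)&(Z<.094)&(S<70)&(V>60); q=onplane(c,m,.086)
    if len(q)>10:
        c0=np.median(q,0); d=np.hypot(*(q-c0).T); print(n,"pan rim",len(q),circ(q[d<.1],c0))
    m=hob&(Z>.07)&(Z<.1)&(V<60)&(S<150); q=onplane(c,m,.086); print(n,"pan hdl",len(q),cv2.minAreaRect(q.astype(np.float32)*1000) if len(q)>9 else 0)
E
python3 - <<'E'
from m import *
for n in("top","scene"):
    c=cam(n); X,Y,Z,P,H,S,V=fields(c); pots(c,n)
    w=np.load(n[0].upper()+"red.npy")
    for c0 in([.545,.08],[.55,.26]):
        d=np.hypot(*(w-c0).T); print(n,"ring",c0,circ(w[(d>.07)&(d<.105)],c0,.087))
    m=(Z>.07)&(Z<.086)&(S<60)&(V>120)&(Y>-.155)&(Y<-.0)&(X>.4)&(X<.62); q=P[m]; print(n,"timer",cv2.minAreaRect(q[:,:2].astype(np.float32)*1000))
    m=(Z>.09)&(Z<.125)&(Y>-.155)&(Y<-.0)&(X>.4)&(X<.62); q=P[m]; print(n,"grip",len(q),q.mean(0),cv2.minAreaRect(q[:,:2].astype(np.float32)*1000))
    for nm,k in(("white",(S<60)&(Y>-.21)),("orange",(H<16)&(S>120)),("green",(H>40)&(H<80)&(S>80))):
        m=(Z>.125)&(Z<.145)&(Y>-.32)&(Y<-.15)&(X>.35)&(X<.68)&k; q=onplane(c,m,.135); r=cv2.minAreaRect(q.astype(np.float32)*1000); print(n,nm,len(q),np.median(q,0),r)
        m=(Z>.06)&(Z<.145)&(Y>-.32)&(Y<-.15)&(X>.35)&(X<.68)&k; q=P[m]; A=np.c_[q[:,[0,2]],np.ones(len(q))]; print("   plane y=ax+bz+c",np.linalg.lstsq(A,q[:,1],rcond=None)[0])
    # caddy outline wall tops 45mm & wires
    m=(Z>.037)&(Z<.053)&(Y<-.27)&(Y>-.49)&(X>.38)&(X<.7)&(S<110); q=onplane(c,m,.045); print(n,"caddy",len(q),cv2.minAreaRect(q.astype(np.float32)*1000),np.percentile(q,[2,98],axis=0).ravel())
    m=(Z>.081)&(Z<.095)&(Y<-.27)&(Y>-.49)&(X>.38)&(X<.7)&(S<110); q=onplane(c,m,.088)
    if len(q)>10: print(n,"wires",len(q),cv2.minAreaRect(q.astype(np.float32)*1000)); np.save(n+"w.npy",q)
    m=(Z>.01)&(Z<.028)&(Y<-.12)&(Y>-.35)&(X>.38)&(X<.7)&(H>10)&(H<30)&(S>40)&(V>140); print(n,"rack",cv2.minAreaRect(P[m][:,:2].astype(np.float32)*1000))
E
```

```text
top kettle handle 89 [0.5394 0.2629 0.1497] ((541.1276245117188, 263.0326843261719), (85.30437469482422, 13.969057083129883), 8.870478630065918)
top pan rim 173 [0.5412 0.4287 0.0694]
top pan hdl 99 ((514.3244018554688, 371.8555908203125), (45.13273239135742, 304.0428771972656), 55.8571662902832)
top ring [0.545, 0.08] [0.5427 0.08  ]
top ring [0.55, 0.26] [0.5484 0.2588]
top timer ((527.6242065429688, -99.49754333496094), (87.94392395019531, 89.26091766357422), 84.3410873413086)
top grip 74 [ 0.5278 -0.0986  0.106 ] ((532.1881103515625, -96.84431457519531), (53.25189971923828, 37.61652374267578), 41.51887893676758)
top white 113 [ 0.5115 -0.1885] ((512.0939331054688, -186.9597625732422), (195.7562713623047, 3.495142698287964), 0.13357709348201752)
   plane y=ax+bz+c [ 0.0217 -0.0538 -0.1906]
top orange 133 [ 0.4946 -0.2269] ((510.77447509765625, -226.91656494140625), (192.2402801513672, 6.94942569732666), 0.006377920974045992)
   plane y=ax+bz+c [ 0.0106 -0.0072 -0.2299]
top green 115 [ 0.5089 -0.2619] ((506.0046691894531, -261.6483154296875), (6.969442367553711, 195.63607788085938)
[... 1312 characters left out ...]
7851562, -205.42626953125), (48.174137115478516, 204.66561889648438), 87.00775909423828)
   plane y=ax+bz+c [-0.0148  0.0824 -0.2214]
scene green 186 [ 0.5253 -0.257 ] ((516.3230590820312, -256.24078369140625), (199.69993591308594, 13.084354400634766), 0.12053803354501724)
   plane y=ax+bz+c [-0.0007 -0.021  -0.255 ]
scene caddy 441 ((557.0174560546875, -396.79058837890625), (195.7471466064453, 270.115966796875), 89.78973388671875) [ 0.4228 -0.4855  0.6665 -0.3403]
scene wires 497 ((545.1307983398438, -420.378662109375), (138.91384887695312, 146.6100311279297), 89.62859344482422)
scene rack ((555.3680419921875, -249.65794372558594), (299.906005859375, 189.21859741210938), 3.8822312355041504)
```

Run:
```python
from m import *
for n in("top","scene"):
    c=cam(n); X,Y,Z,P,H,S,V=fields(c)
    for nm,m,z in(("khandle",(X>.4)&(X<.7)&(Y>.1)&(Y<.4)&(Z>.143)&(Z<.158)&((H<20)|(H>170)),.150),
              ("timer",(Z>.072)&(Z<.086)&(S<60)&(V>120)&(Y>-.155)&(Y<-.0)&(X>.4)&(X<.62),.078),
              ("panrim",(Z>.083)&(Z<.09)&(Y>.33)&(Y<.52)&(X>.46)&(X<.64)&(S<70),.086)):
        q=onplane(c,m,z); p=P[m]; print(n,nm,len(q),"ray",np.array(cv2.minAreaRect(q.astype(np.float32)*1000)[0]),"depth",np.array(cv2.minAreaRect(p[:,:2].astype(np.float32)*1000)[0]),"z",np.median(p[:,2]))
    m=(V<60)&(X>.45)&(X<.65)&(Y>.05)&(Y<.12); print(n,"hob z",np.median(Z[m]), "table z",np.median(Z[(X>.3)&(X<.36)&(Y>-.3)&(Y<.2)]), "table far",np.median(Z[(X>.6)&(X<.65)&(Y>-.1)&(Y<-.03)]))
    m=(abs(X-.46)<.04)&(abs(Y-.39)<.1)
    m=(X>.33)&(X<.46)&(Y>.3)&(Y<.5)&(Z>.06)&(Z<.1); q=onplane(c,m,.086);print(n,"panhandle",len(q),cv2.minAreaRect(q.astype(np.float32)*1000))
    if n=="scene":
        w=c["image"][155:262,105:262][:,:,::-1]; cv2.imwrite("pics/cad.png",cv2.resize(w,None,fx=5,fy=5,interpolation=cv2.INTER_CUBIC))
    # wires profile: bright ridge pixels
    m=(Z>.083)&(Z<.094)&(abs(X-.54)<.04)&(Y<-.27)&(Y>-.47); q=onplane(c,m,.088); print(n,"wires y", [(round(a,3),int(b)) for b,a in zip(*np.histogram(q[:,1],np.arange(-.47,-.27,.004)))])
```

```text
top khandle 90 ray [539.6143 261.8091] depth [539.8411 262.8495] z 0.14954179876328166
top timer 413 ray [527.3927 -99.4353] depth [527.6227 -99.4742] z 0.07875660096639574
top panrim 97 ray [542.0312 429.3793] depth [542.1406 429.5308] z 0.08587566527127004
top hob z 0.007111778426855612 table z 0.003262298156292364 table far 0.0006891326014015103
top panhandle 154 ((405.8214111328125, 436.9102478027344), (18.798011779785156, 107.0293197631836), 86.42025756835938)
top wires y [(np.float64(-0.47), 0), (np.float64(-0.466), 0), (np.float64(-0.462), 6), (np.float64(-0.458), 20), (np.float64(-0.454), 0), (np.float64(-0.45), 0), (np.float64(-0.446), 0), (np.float64(-0.442), 0), (np.float64(-0.438), 18), (np.float64(-0.434), 14), (np.float64(-0.43), 0), (np.float64(-0.426), 0), (np.float64(-0.422), 18), (np.float64(-0.418), 14), (np.float64(-0.414), 0), (np.float64(-0.41), 0), (np.float64(-0.406), 0), (np.float64(-0.402), 0), (np.float64(-0.398), 19), (np.float64(-0.394), 0), (np.float64(-0.39), 0), (np.float64(-0.386), 0), (np.float64(-0.382), 18), (np.float64(-0.378), 0), (np.float64(-0.
[... 1633 characters left out ...]
, (np.float64(-0.386), 0), (np.float64(-0.382), 0), (np.float64(-0.378), 16), (np.float64(-0.374), 19), (np.float64(-0.37), 0), (np.float64(-0.366), 0), (np.float64(-0.362), 0), (np.float64(-0.358), 17), (np.float64(-0.354), 19), (np.float64(-0.35), 0), (np.float64(-0.346), 0), (np.float64(-0.342), 0), (np.float64(-0.338), 0), (np.float64(-0.334), 0), (np.float64(-0.33), 0), (np.float64(-0.326), 0), (np.float64(-0.322), 0), (np.float64(-0.318), 0), (np.float64(-0.314), 0), (np.float64(-0.31), 0), (np.float64(-0.306), 0), (np.float64(-0.302), 0), (np.float64(-0.298), 0), (np.float64(-0.294), 0), (np.float64(-0.29), 0), (np.float64(-0.286), 0), (np.float64(-0.282), 0), (np.float64(-0.278), 0)]
```

View pics/cad.png

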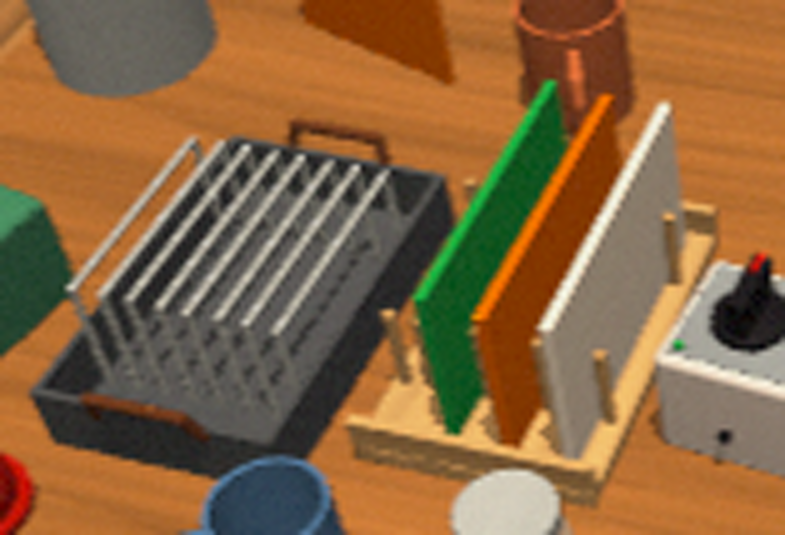

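The crop shows 8 hoops in the caddy (front ends at crop (70,290) to (277,330)). The rack's empty slot is on the caddy side. Next: a planning helper, then the approach to the kettle handle.

```bash
cat > p.py <<'E'
import sys, numpy as np
from scipy.spatial.transform import Rotation as R
from workcell import bot
# usage: p.py x,y,z,yaw[,n] ...   yaw = angle of tool y from world y (tool down)
s=bot.read_state(); p=np.array(s["tool_pos"]); r=R.from_rotvec(s["tcp_rot"])
Rm=r.as_matrix(); print("t %.1f pos %s yaw %.3f tilt %.3f F %s w %.1fmm g %.1f"%(s["time"],p.round(4),np.arctan2(-Rm[0,1],Rm[1,1]),np.arccos(-Rm[2,2]),np.round(s["wrist_force"],1),s["width"]*85.4,s["grip_force"]))
for a in sys.argv[1:]:
    v=[float(x) for x in a.split(",")]; T=R.from_euler("z",v[3])*R.from_matrix([[-1,0,0],[0,1,0],[0,0,-1]])
    dr=(r.inv()*T).as_rotvec(); d=np.array(v[:3])-p
    n=int(v[4]) if len(v)>4 else max(1,int(np.ceil(max(np.linalg.norm(d)/.040,np.linalg.norm(dr)/.12))))
    rows=[]
    for i in range(n):
        sh=r.inv().apply((np.array(v[:3])-p)/(n-i)); tu=(r.inv()*T).as_rotvec()/(n-i)
        row=np.round(np.r_[tu/.5,sh/.1],2); rows.append(row.tolist())
        p=p+r.apply(row[3:]*.1); r=r*R.from_rotvec(row[:3]*.5)
    print(a,n); [print("  ",w) for w in rows]
E
python3 p.py .543,.265,.23,.16
```

```text
t 0.4 pos [0.1524 0.6575 0.2311] yaw -0.228 tilt 0.000 F [ 0.6 -0.7  0.7] w 85.3mm g 0.0
.543,.265,.23,.16 14
   [-0.0, -0.0, -0.06, -0.34, -0.21, 0.0]
   [-0.0, -0.0, -0.06, -0.33, -0.22, 0.0]
   [-0.0, -0.0, -0.05, -0.32, -0.23, 0.0]
   [-0.0, -0.0, -0.06, -0.32, -0.24, 0.0]
   [-0.0, -0.0, -0.05, -0.31, -0.25, 0.0]
   [-0.0, -0.0, -0.06, -0.3, -0.25, 0.0]
   [-0.0, -0.0, -0.05, -0.29, -0.26, 0.0]
   [-0.0, -0.0, -0.06, -0.29, -0.27, 0.0]
   [-0.0, -0.0, -0.05, -0.28, -0.28, 0.0]
   [-0.0, -0.0, -0.06, -0.27, -0.29, 0.0]
   [-0.0, -0.0, -0.05, -0.26, -0.29, 0.0]
   [-0.0, -0.0, -0.06, -0.26, -0.3, 0.0]
   [-0.0, -0.0, -0.05, -0.25, -0.31, 0.01]
   [-0.0, -0.0, -0.06, -0.24, -0.32, 0.0]
```

Emit:
{"name": "play_rows", "arguments": {
  "moves": [
    [[0,0,-0.06,-0.34,-0.21,0,85],[0,0,-0.06,-0.33,-0.22,0,70],[0,0,-0.05,-0.32,-0.23,0,50],[0,0,-0.06,-0.32,-0.24,0,45],[0,0,-0.05,-0.31,-0.25,0,45]]
  ],
  "newtons": 20
}}

```text
time: 0.82
tool_pos: [0.2937, 0.5154, 0.2314]
tcp_rot: [0.134, 3.138, 0.0]
wrist_force: [0.3, 1.0, -0.3]
width: 0.527
grip_force: 0.0
```

Emit:
{"name": "play_rows", "arguments": {
  "moves": [
    [[0,0,-0.06,-0.3,-0.25,0,45],[0,0,-0.05,-0.29,-0.26,0,45],[0,0,-0.06,-0.29,-0.27,0,45],[0,0,-0.05,-0.28,-0.28,0,45],[0,0,-0.06,-0.27,-0.29,0,45]]
  ]
}}

```text
time: 1.23
tool_pos: [0.4327, 0.3757, 0.2317]
tcp_rot: [-0.084, 3.14, 0.001]
wrist_force: [0.4, 0.3, 0.5]
width: 0.527
grip_force: 0.0
```

Emit:
{"name": "play_rows", "arguments": {
  "moves": [
    [[0,0,-0.05,-0.26,-0.29,0,45],[0,0,-0.06,-0.26,-0.3,0,45],[0,0,-0.05,-0.25,-0.31,0,45],[0,0,-0.06,-0.24,-0.32,0,45],[0,0,0,0,0,0,45]]
  ]
}}

```text
time: 1.65
tool_pos: [0.5482, 0.2597, 0.2315]
tcp_rot: [-0.248, 3.129, -0.004]
wrist_force: [-0.5, 0.8, 0.7]
width: 0.528
grip_force: 0.0
```

```bash
python3 p.py .543,.265,.127,.16
```

```text
t 1.6 pos [0.5482 0.2597 0.2315] yaw 0.158 tilt 0.004 F [-0.5  0.8  0.7] w 45.1mm g 0.0
.543,.265,.127,.16 3
   [-0.0, 0.0, -0.0, 0.02, 0.02, 0.35]
   [-0.0, 0.0, -0.0, 0.01, 0.02, 0.35]
   [-0.01, 0.01, -0.0, 0.02, 0.02, 0.35]
```

Emit:
{"name": "play_rows", "arguments": {
  "moves": [
    [[0,0,0,0.05,0.06,0.25,45],[0,0,0,0,0,0.4,45],[0,0,0,0,0,0.25,45],[0,0,0,0,0,0.14,45],[0,0,0,0,0,0,45]]
  ]
}}

```text
time: 2.07
tool_pos: [0.5341, 0.2688, 0.1225]
tcp_rot: [0.254, -3.123, 0.004]
wrist_force: [-1.0, -0.4, -0.5]
width: 0.524
grip_force: 0.0
```

Emit:
{"name": "play_rows", "arguments": {
  "moves": [
    [[0,0,0,0,0,0,30],[0,0,0,0,0,0,20],[0,0,0,0,0,0,5],[0,0,0,0,0,0,5],[0,0,0,0,0,0,5]]
  ],
  "newtons": 20
}}

```text
time: 2.48
tool_pos: [0.5388, 0.2705, 0.1293]
tcp_rot: [-0.254, 3.128, 0.001]
wrist_force: [1.0, -0.9, 4.1]
width: 0.16
grip_force: 23.4
```

```bash
python3 - <<'E'
from h import *
c=cam("scene"); save(c,"grip1.png",(270,80,500,320),2.5)
E
python3 p.py .545,.083,.127,.16,10
```

```text
t 2.5 pos [0.5388 0.2705 0.1293] yaw 0.162 tilt 0.003 F [ 0.7 -1.4  5.5] w 13.8mm g 23.6
.545,.083,.127,.16,10 10
   [0.0, 0.0, 0.0, 0.02, -0.19, 0.0]
   [0.0, 0.0, 0.0, 0.02, -0.19, 0.0]
   [0.0, 0.0, 0.0, 0.03, -0.19, 0.0]
   [0.0, 0.0, 0.0, 0.02, -0.18, 0.0]
   [0.0, 0.0, 0.0, 0.03, -0.19, 0.0]
   [0.0, 0.0, 0.0, 0.02, -0.18, 0.0]
   [0.0, 0.0, 0.0, 0.03, -0.19, 0.01]
   [0.0, 0.0, 0.0, 0.02, -0.18, 0.0]
   [0.0, 0.0, 0.0, 0.03, -0.19, 0.01]
   [0.0, 0.01, 0.0, 0.02, -0.18, 0.0]
```

View pics/grip1.png

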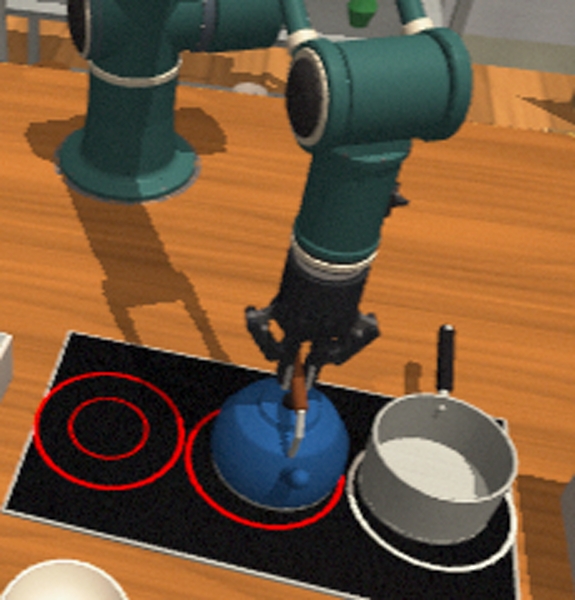

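The crop shows the fingers closed on the kettle's handle bar, at about (300,385). Slide it to the end ring.

Emit:
{"name": "play_rows", "arguments": {
  "moves": [
    [[0,0,0,0.02,-0.1,0,5],[0,0,0,0.02,-0.13,0,5],[0,0,0,0.02,-0.13,0,5],[0,0,0,0.02,-0.13,0,5],[0,0,0,0.02,-0.13,0,5]]
  ]
}}

```text
time: 2.95
tool_pos: [0.5392, 0.208, 0.1293]
tcp_rot: [-0.254, 3.127, 0.005]
wrist_force: [0.0, 5.5, 5.8]
width: 0.157
grip_force: 23.7
```

Emit:
{"name": "play_rows", "arguments": {
  "moves": [
    [[0,0,0,0.02,-0.13,0,5],[0,0,0,0.02,-0.13,0,5],[0,0,0,0.02,-0.13,0,5],[0,0,0,0.02,-0.13,0,5],[0,0,0,0.02,-0.13,0,5]]
  ]
}}

```text
time: 3.37
tool_pos: [0.5398, 0.142, 0.1293]
tcp_rot: [-0.253, 3.127, 0.004]
wrist_force: [1.0, 5.1, 6.5]
width: 0.161
grip_force: 23.7
```

Emit:
{"name": "play_rows", "arguments": {
  "moves": [
    [[0,0,0,0.02,-0.13,0,5],[0,0,0,0.02,-0.13,0,5],[0,0,0,0.02,-0.13,0,5],[0,0,0,0.02,-0.13,0,5],[0,0,0,0.0,-0.06,0,5]]
  ]
}}

```text
time: 3.78
tool_pos: [0.5409, 0.0826, 0.1293]
tcp_rot: [-0.252, 3.128, 0.003]
wrist_force: [-1.4, 5.8, 8.7]
width: 0.158
grip_force: 24.3
```

Emit:
{"name": "play_rows", "arguments": {
  "moves": [
    [[0,0,0,0,0,0,5],[0,0,0,0,0,0,5],[0,0,0,0,0,0,5]]
  ]
}}

```text
time: 4.03
tool_pos: [0.5411, 0.0817, 0.1293]
tcp_rot: [-0.253, 3.128, -0.002]
wrist_force: [0.3, -2.5, 7.9]
width: 0.16
grip_force: 24.0
```

```bash
cat > blue.py <<'E'
from m import *
def run():
  for n in("top","scene"):
    c=cam(n); X,Y,Z,P,H,S,V=fields(c); pots(c,n)
    m=(H>95)&(H<125)&(S>100)&(V>40)&(X>.38)&(X<.75)&(Y>-.06)&(Y<.5)&(Z>.015)&(Z<.11); q=P[m]; x,y,z=q.T
    lo=q[(z>.02)&(z<.06)]; 
    if len(lo)>20: print(n,"kettle low body",len(lo),circ(lo[:,:2],lo[:,:2].mean(0)-[.05 if n=="scene" else 0,0],.073))
if __name__=="__main__": run()
E
python3 blue.py; python3 p.py
```

```text
top kettle handle 13 [0.5074 0.0742 0.1507] ((507.1860046386719, 74.44453430175781), (13.904644966125488, 7.499067306518555), 0.40286317467689514)
top pan rim 176 [0.5411 0.4288 0.0694]
top pan hdl 99 ((503.5098876953125, 268.1130065917969), (110.6815414428711, 419.2969665527344), 20.802371978759766)
top kettle low body 102 [0.5455 0.0813]
scene kettle handle 127 [0.5497 0.0844 0.1482] ((546.1340942382812, 89.94316101074219), (88.39007568359375, 26.325159072875977), 7.182952880859375)
scene pan rim 371 [0.548  0.4325 0.0693]
scene pan hdl 125 ((477.91864013671875, 263.4339294433594), (79.96368408203125, 408.64471435546875), 17.873600006103516)
scene kettle low body 516 [0.544  0.0839]
t 4.1 pos [0.5411 0.0817 0.1292] yaw 0.162 tilt 0.003 F [-1.3 -2.3  8.3] w 13.3mm g 24.0
```

The kettle is centred at (0.544, 0.083) against the ring's (0.544, 0.081). Release it and go to the pan handle.

Emit:
{"name": "play_rows", "arguments": {
  "moves": [
    [[0,0,0,0,0,0,45],[0,0,0,0,0,0,45],[0,0,0,0,0,0,45],[0,0,0,0,0,0,45]]
  ]
}}

```text
time: 4.47
tool_pos: [0.5392, 0.0827, 0.1267]
tcp_rot: [0.254, -3.13, 0.0]
wrist_force: [-0.9, -0.7, 0.0]
width: 0.531
grip_force: 0.0
```

Emit:
{"name": "play_rows", "arguments": {
  "moves": [
    [[0,0,0,0,0,-0.2,45],[0,0,0,0,0,-0.3,45],[0,0,0,0,0,-0.3,45],[0,0,0,0,0,-0.2,45]]
  ]
}}

```text
time: 4.8
tool_pos: [0.5404, 0.083, 0.2296]
tcp_rot: [-0.255, 3.129, 0.0]
wrist_force: [0.6, 0.1, 1.3]
width: 0.525
grip_force: 0.0
```

```bash
python3 p.py .436,.438,.22,-.057 .436,.438,.062,-.057,5
```

```text
t 4.8 pos [0.5404 0.083  0.2296] yaw 0.162 tilt 0.002 F [0.6 0.1 1.3] w 44.8mm g 0.0
.436,.438,.22,-.057 10
   [0.0, 0.0, 0.04, 0.05, 0.37, 0.01]
   [0.0, 0.0, 0.04, 0.05, 0.37, 0.01]
   [0.0, 0.0, 0.04, 0.06, 0.36, 0.01]
   [0.0, 0.0, 0.05, 0.07, 0.36, 0.01]
   [0.0, 0.0, 0.04, 0.08, 0.36, 0.01]
   [0.0, 0.0, 0.05, 0.08, 0.36, 0.01]
   [0.0, 0.0, 0.04, 0.09, 0.36, 0.01]
   [0.0, 0.0, 0.05, 0.1, 0.36, 0.01]
   [0.0, 0.0, 0.04, 0.11, 0.35, 0.01]
   [0.0, 0.0, 0.05, 0.12, 0.35, 0.0]
.436,.438,.062,-.057,5 5
   [0.0, 0.0, -0.0, -0.0, 0.0, 0.32]
   [0.0, 0.0, -0.0, -0.0, 0.0, 0.32]
   [0.0, 0.0, -0.0, -0.0, 0.0, 0.31]
   [0.0, 0.0, -0.0, -0.0, 0.0, 0.32]
   [0.0, 0.0, -0.0, -0.0, 0.0, 0.31]
```

Emit:
{"name": "play_rows", "arguments": {
  "moves": [
    [[0,0,0.04,0.05,0.37,0.01,45],[0,0,0.04,0.05,0.37,0.01,45],[0,0,0.04,0.06,0.36,0.01,45],[0,0,0.05,0.07,0.36,0.01,45],[0,0,0.04,0.08,0.36,0.01,45]]
  ]
}}

```text
time: 5.22
tool_pos: [0.4861, 0.2612, 0.222]
tcp_rot: [0.087, -3.14, 0.0]
wrist_force: [1.2, -0.6, -0.0]
width: 0.525
grip_force: 0.0
```

Emit:
{"name": "play_rows", "arguments": {
  "moves": [
    [[0,0,0.05,0.08,0.36,0.01,45],[0,0,0.04,0.09,0.36,0.01,45],[0,0,0.05,0.1,0.36,0.01,45],[0,0,0.04,0.11,0.35,0.01,45],[0,0,0.05,0.12,0.35,0,45]]
  ]
}}

```text
time: 5.63
tool_pos: [0.4337, 0.4389, 0.2175]
tcp_rot: [-0.092, -3.139, 0.002]
wrist_force: [1.8, -0.4, 0.7]
width: 0.53
grip_force: 0.0
```

Emit:
{"name": "play_rows", "arguments": {
  "moves": [
    [[0,0,0,0,0,0,45],[0,0,0,0,0,0.2,45],[0,0,0,0,0,0.3,45],[0,0,0,0,0,0.1,45],[0,0,0,0,0,0,45]]
  ]
}}

```text
time: 6.05
tool_pos: [0.4325, 0.435, 0.1538]
tcp_rot: [-0.09, -3.134, 0.01]
wrist_force: [0.3, -0.5, -0.4]
width: 0.523
grip_force: 0.0
```

```bash
python3 p.py .436,.438,.062,-.057,4; python3 -c "
from h import *
c=cam('scene'); save(c,'pan1.png',(360,80,520,330),2.4)"
```

```text
t 6.0 pos [0.4325 0.435  0.1538] yaw -0.058 tilt 0.009 F [ 0.3 -0.5 -0.4] w 44.7mm g 0.0
.436,.438,.062,-.057,4 4
   [-0.0, -0.0, -0.0, -0.01, 0.01, 0.23]
   [-0.0, -0.0, -0.0, -0.01, 0.01, 0.23]
   [-0.01, -0.01, -0.0, -0.01, 0.01, 0.23]
   [-0.0, -0.0, -0.0, -0.01, 0.01, 0.23]
```

View pics/pan1.png

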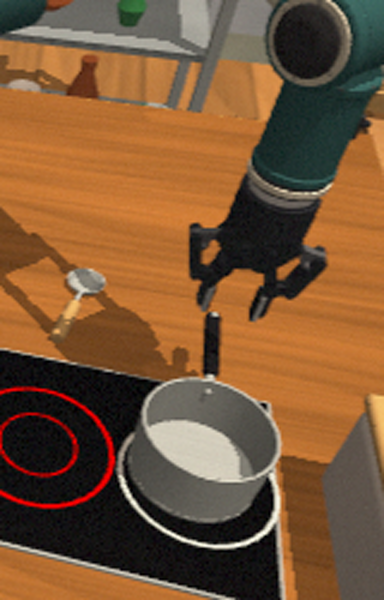

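The crop shows the open fingertips at (205,305) and (258,315), above the handle at (213,345). I'll check the projection before lowering.

Run:
```python
from m import *
c=cam("scene");t=cam("top")
for X in((.4325,.435,.154),(.4325,.435,.086),(.436,.438,.086)): print(X,(proj(c,X)-[360,80])*2.4)
for n,k in(("scene",c),("top",t)):
    X,Y,Z,P,H,S,V=fields(k); pots(k,n)
    m=(X>.34)&(X<.46)&(Y>.36)&(Y<.52)&(Z>.06)&(Z<.1); q=P[m]; print(n,len(q),np.median(q,0),cv2.minAreaRect(q[:,:2].astype(np.float32)*1000))
```

```text
(0.4325, 0.435, 0.154) [225.2503 311.0382]
(0.4325, 0.435, 0.086) [207.3017 352.3227]
(0.436, 0.438, 0.086) [210.1276 354.9392]
scene kettle handle 125 [0.5488 0.0845 0.1482] ((478.26873779296875, 257.90338134765625), (86.25413513183594, 402.0874938964844), 21.549297332763672)
scene pan rim 378 [0.548  0.4324 0.0692]
scene pan hdl 118 ((422.6046142578125, 438.294921875), (13.681038856506348, 86.1358413696289), 87.32759857177734)
scene 179 [0.4156 0.4409 0.0845] ((409.5230712890625, 441.1177062988281), (17.001916885375977, 99.54131317138672), 88.06755065917969)
top kettle handle 86 [0.5416 0.0796 0.1497] ((542.9802856445312, 80.22371673583984), (84.71944427490234, 12.080430030822754), 8.875166893005371)
top pan rim 173 [0.541  0.4288 0.0695]
top pan hdl 42 ((538.9100952148438, 279.83172607421875), (71.35376739501953, 425.5262756347656), 34.39117431640625)
top 49 [0.4126 0.4351 0.0848] ((425.62701416015625, 436.7832336425781), (15.13662052154541, 68.16771697998047), 89.46955871582031)
```

Emit:
{"name": "play_rows", "arguments": {
  "moves": [
    [[0,0,0,-0.02,0.01,0.3,45],[0,0,0,0,0,0.35,45],[0,0,0,0,0,0.2,45],[0,0,0,0,0,0.08,45],[0,0,0,0,0,0,45]]
  ]
}}

```text
time: 6.62
tool_pos: [0.4366, 0.4376, 0.0643]
tcp_rot: [-0.091, -3.139, 0.003]
wrist_force: [-0.4, -0.3, -0.6]
width: 0.528
grip_force: 0.0
```

Emit:
{"name": "play_rows", "arguments": {
  "moves": [
    [[0,0,0,0,0,0,30],[0,0,0,0,0,0,20],[0,0,0,0,0,0,5],[0,0,0,0,0,0,5],[0,0,0,0,0,0,5]]
  ],
  "newtons": 20
}}

```text
time: 7.03
tool_pos: [0.4387, 0.4398, 0.0682]
tcp_rot: [0.091, 3.137, 0.005]
wrist_force: [-0.6, -1.4, 7.3]
width: 0.199
grip_force: 24.2
```

```bash
python3 blue.py | grep -v hdl; python3 p.py
```

```text
top kettle handle 86 [0.5423 0.0793 0.1498] ((542.4689331054688, 79.80587768554688), (83.79765319824219, 12.402528762817383), 8.56458568572998)
top pan rim 144 [0.5412 0.4292 0.0694]
top kettle low body 140 [0.5443 0.081 ]
scene kettle handle 159 [0.5377 0.0864 0.1485] ((482.71661376953125, 281.0242004394531), (84.77851867675781, 437.68646240234375), 18.029672622680664)
scene pan rim 388 [0.5478 0.4329 0.0693]
scene kettle low body 512 [0.5441 0.0838]
t 7.1 pos [0.4387 0.4398 0.0682] yaw -0.058 tilt 0.005 F [-0.9 -1.   6.3] w 17.1mm g 24.2
```

Emit:
{"name": "play_rows", "arguments": {
  "moves": [
    [[0,0,0,-0.01,-0.1,0,5],[0,0,0,-0.01,-0.13,0,5],[0,0,0,-0.01,-0.13,0,5],[0,0,0,-0.01,-0.13,0,5],[0,0,0,-0.01,-0.13,0,5]]
  ]
}}

```text
time: 7.55
tool_pos: [0.4405, 0.3779, 0.068]
tcp_rot: [0.09, 3.135, 0.008]
wrist_force: [0.1, 5.3, 6.3]
width: 0.206
grip_force: 24.1
```

Emit:
{"name": "play_rows", "arguments": {
  "moves": [
    [[0,0,0,-0.01,-0.13,0,5],[0,0,0,-0.01,-0.13,0,5],[0,0,0,-0.01,-0.13,0,5],[0,0,0,-0.01,-0.13,0,5],[0,0,0,-0.01,-0.13,0,5]]
  ]
}}

```text
time: 7.97
tool_pos: [0.4419, 0.3125, 0.068]
tcp_rot: [0.09, 3.135, 0.008]
wrist_force: [0.6, 4.6, 7.0]
width: 0.209
grip_force: 24.1
```

Emit:
{"name": "play_rows", "arguments": {
  "moves": [
    [[0,0,0,-0.01,-0.13,0,5],[0,0,0,-0.01,-0.13,0,5],[0,0,0,-0.01,-0.13,0,5],[0,0,0,-0.01,-0.05,0,5],[0,0,0,0,0,0,5]]
  ]
}}

```text
time: 8.38
tool_pos: [0.4432, 0.2669, 0.0679]
tcp_rot: [0.092, 3.136, 0.004]
wrist_force: [0.3, 0.0, 8.8]
width: 0.2
grip_force: 24.5
```

```bash
python3 blue.py | grep -v hdl; python3 p.py
```

```text
top kettle handle 85 [0.5424 0.0791 0.1497] ((542.339111328125, 79.85169219970703), (83.97183227539062, 12.387954711914062), 9.23607349395752)
top pan rim 128 [0.5459 0.2576 0.0695]
top kettle low body 141 [0.5445 0.0805]
scene kettle handle 154 [0.5388 0.0861 0.1485] ((489.3717041015625, 189.14776611328125), (83.71556091308594, 278.28363037109375), 29.418336868286133)
scene pan rim 370 [0.552  0.2615 0.0695]
scene kettle low body 516 [0.544  0.0839]
t 8.5 pos [0.4433 0.2669 0.068 ] yaw -0.058 tilt 0.005 F [ 0.4 -1.5 10.5] w 17.2mm g 24.6
```

The pan is in the middle ring. Release it and go to the timer.

Emit:
{"name": "play_rows", "arguments": {
  "moves": [
    [[0,0,0,0,0,0,45],[0,0,0,0,0,0,45],[0,0,0,0,0,0,45],[0,0,0,0,0,0,45],[0,0,0,0,0,-0.1,45]]
  ]
}}

```text
time: 8.9
tool_pos: [0.439, 0.2656, 0.0732]
tcp_rot: [-0.09, -3.136, 0.004]
wrist_force: [-0.0, -0.7, -0.7]
width: 0.525
grip_force: 0.0
```

Emit:
{"name": "play_rows", "arguments": {
  "moves": [
    [[0,0,0,0,0,-0.2,45],[0,0,0,0,0,-0.4,45],[0,0,0,0,0,-0.4,45],[0,0,0,0,0,-0.4,45],[0,0,0,0,0,0,45]]
  ]
}}

```text
time: 9.32
tool_pos: [0.4459, 0.2695, 0.2256]
tcp_rot: [0.09, 3.126, 0.012]
wrist_force: [1.1, 0.9, 0.7]
width: 0.525
grip_force: 0.0
```

```bash
python3 p.py .529,-.099,.21,-.1 ; python3 blue.py | grep -v hdl
```

```text
t 9.3 pos [0.4459 0.2695 0.2256] yaw -0.057 tilt 0.016 F [1.1 0.9 0.7] w 44.8mm g 0.0
.529,-.099,.21,-.1 10
   [0.0, 0.0, 0.01, -0.1, -0.36, 0.01]
   [0.0, 0.0, 0.01, -0.11, -0.36, 0.01]
   [0.0, 0.0, 0.01, -0.11, -0.36, 0.01]
   [0.0, 0.0, 0.01, -0.11, -0.36, 0.02]
   [0.0, 0.0, 0.01, -0.11, -0.36, 0.01]
   [0.0, 0.01, 0.01, -0.11, -0.36, 0.02]
   [0.0, 0.0, 0.01, -0.12, -0.36, 0.01]
   [0.01, 0.01, 0.0, -0.12, -0.36, 0.02]
   [0.0, 0.0, 0.01, -0.11, -0.36, 0.01]
   [0.01, 0.01, 0.0, -0.12, -0.37, 0.02]
top kettle handle 85 [0.5418 0.0791 0.1494] ((542.263671875, 80.21176147460938), (83.31792449951172, 12.278304100036621), 9.28870677947998)
top pan rim 122 [0.5464 0.2575 0.0696]
top kettle low body 156 [0.5443 0.0808]
scene kettle handle 121 [0.5493 0.0843 0.1483] ((546.5623779296875, 83.69861602783203), (84.2098617553711, 13.169609069824219), 10.721630096435547)
scene pan rim 352 [0.5528 0.2615 0.0693]
scene kettle low body 521 [0.544  0.0839]
```

Emit:
{"name": "play_rows", "arguments": {
  "moves": [
    [[0,0,0.01,-0.1,-0.36,0.01,45],[0,0,0.01,-0.11,-0.36,0.01,45],[0,0,0.01,-0.11,-0.36,0.01,45],[0,0,0.01,-0.11,-0.36,0.02,45],[0,0,0.01,-0.11,-0.36,0.01,45]]
  ]
}}

```text
time: 9.83
tool_pos: [0.4813, 0.0819, 0.2072]
tcp_rot: [-0.129, -3.135, 0.001]
wrist_force: [-0.3, 1.2, -0.5]
width: 0.526
grip_force: 0.0
```

Emit:
{"name": "play_rows", "arguments": {
  "moves": [
    [[0,0,0.01,-0.11,-0.36,0.02,40],[0,0,0.01,-0.12,-0.36,0.01,40],[0,0,0.01,-0.12,-0.36,0.01,40],[0,0,0.01,-0.11,-0.36,0.01,40],[0,0,0,-0.11,-0.36,0.01,40]]
  ]
}}

```text
time: 10.25
tool_pos: [0.5214, -0.1024, 0.2011]
tcp_rot: [-0.162, -3.134, -0.001]
wrist_force: [1.2, -0.4, 0.5]
width: 0.461
grip_force: 0.0
```

Emit:
{"name": "play_rows", "arguments": {
  "moves": [
    [[0,0,0,0,0,0.25,40],[0,0,0,0,0,0.25,40],[0,0,0,0,0,0,40],[0,0,0,0,0,0,40]]
  ]
}}

```text
time: 10.58
tool_pos: [0.52, -0.1003, 0.1501]
tcp_rot: [-0.162, -3.13, -0.002]
wrist_force: [0.6, -0.1, 0.6]
width: 0.473
grip_force: 0.0
```

```bash
python3 p.py .529,-.099,.094,-.1,4; python3 -c "
from h import *
c=cam('scene'); save(c,'tim.png',(170,90,330,280),3)
s=(proj(c,bot.read_state()['tool_pos'])-[170,90])*3; print(s, (proj(c,(.529,-.099,.115))-[170,90])*3)"
```

```text
t 10.6 pos [ 0.52   -0.1003  0.1501] yaw -0.103 tilt 0.008 F [ 0.6 -0.1  0.6] w 40.4mm g 0.0
.529,-.099,.094,-.1,4 4
   [0.0, -0.0, -0.0, -0.02, 0.01, 0.14]
   [0.0, -0.01, -0.0, -0.02, 0.0, 0.14]
   [0.0, -0.0, -0.0, -0.03, 0.01, 0.14]
   [0.0, -0.01, -0.01, -0.02, 0.0, 0.14]
[250.06312006 324.7684339 ] [251.38519837 358.77234922]
```

View pics/tim.png

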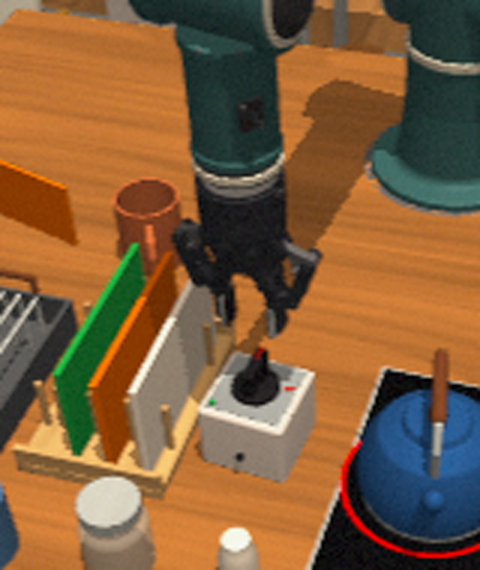

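The crop shows the fingers at about (248,327), above the grip bar at (258,367). Lower, grip and turn.

Emit:
{"name": "play_rows", "arguments": {
  "moves": [
    [[0,0,0,-0.06,0.02,0.15,40],[0,0,0,-0.05,0.01,0.2,40],[0,0,0,0,0,0.15,40],[0,0,0,0,0,0.05,40],[0,0,0,0,0,0,40]]
  ]
}}

```text
time: 11.05
tool_pos: [0.5336, -0.0983, 0.0979]
tcp_rot: [-0.159, -3.136, -0.0]
wrist_force: [0.1, -0.6, 0.2]
width: 0.468
grip_force: 0.0
```

Emit:
{"name": "play_rows", "arguments": {
  "moves": [
    [[0,0,0,0,0,0,25],[0,0,0,0,0,0,15],[0,0,0,0,0,0,4],[0,0,0,0,0,0,4],[0,0,0,0,0,0,4]]
  ],
  "newtons": 25
}}

```text
time: 11.47
tool_pos: [0.5354, -0.0986, 0.1002]
tcp_rot: [0.161, 3.135, 0.001]
wrist_force: [-0.5, 4.8, 6.6]
width: 0.146
grip_force: 29.3
```

```bash
python3 p.py
```

```text
t 11.5 pos [ 0.5354 -0.0986  0.1002] yaw -0.103 tilt 0.003 F [-0.5  4.8  6.6] w 12.5mm g 29.3
```

Emit:
{"name": "play_rows", "arguments": {
  "moves": [
    [[0,0,0,0,0.03,0.04,25],[0,0,0,0,0,0,4],[0,0,0,0,0,0,4],[0,0,0.1,0,0,0,4],[0,0,0.2,0,0,0,4]]
  ],
  "newtons": 30
}}

```text
time: 11.88
tool_pos: [0.5343, -0.0986, 0.0945]
tcp_rot: [0.398, 3.116, -0.007]
wrist_force: [-1.6, -9.6, 2.3]
width: 0.139
grip_force: 34.8
```

Emit:
{"name": "play_rows", "arguments": {
  "moves": [
    [[0,0,0.2,0,0,0,4],[0,0,0.2,0,0,0,4],[0,0,0.2,0,0,0,4],[0,0,0.2,0,0,0,4],[0,0,0.2,0,0,0,4]]
  ]
}}

```text
time: 12.3
tool_pos: [0.5333, -0.1004, 0.0945]
tcp_rot: [1.158, 2.919, -0.012]
wrist_force: [-5.5, -15.0, 3.7]
width: 0.147
grip_force: 35.1
```

Emit:
{"name": "play_rows", "arguments": {
  "moves": [
    [[0,0,0.2,0,0,0,4],[0,0,0.2,0,0,0,4],[0,0,0.2,0,0,0,4],[0,0,0.2,0,0,0,4],[0,0,0.2,0,0,0,4]]
  ]
}}

```text
time: 12.72
tool_pos: [0.5317, -0.1016, 0.0944]
tcp_rot: [1.843, 2.543, -0.017]
wrist_force: [-10.2, -18.9, 7.8]
width: 0.142
grip_force: 35.7
```

```bash
python3 p.py; python3 -c "
from workcell import bot
s=bot.read_state(); print(s['torque'],s['q'])"
```

```text
t 12.7 pos [ 0.5317 -0.1016  0.0944] yaw -1.255 tilt 0.011 F [-10.2 -18.9   7.8] w 12.2mm g 35.7
[-2.97744793  1.60633994  0.21959546] [-0.22803848  0.14227506  2.01922854 -0.01263166  0.98360647 -0.5372444 ]
```

Emit:
{"name": "play_rows", "arguments": {
  "moves": [
    [[0,0,0.15,-0.02,-0.02,0,4],[0,0,0.15,0,0,0,4],[0,0,0,0,0,0,4],[0,0,0,0,0,0,4],[0,0,0,0,0,0,4]]
  ]
}}

```text
time: 13.13
tool_pos: [0.5311, -0.1019, 0.0945]
tcp_rot: [2.021, 2.404, -0.012]
wrist_force: [-7.1, -9.7, 7.2]
width: 0.143
grip_force: 48.4
```

```bash
python3 p.py; python3 -c "
from workcell import bot
s=bot.read_state(); print(s['torque'],s['q'])
from h import *
c=cam('top'); save(c,'knob.png',(270,150,420,250),4)"
```

```text
t 13.1 pos [ 0.5311 -0.1019  0.0945] yaw -1.398 tilt 0.008 F [-7.1 -9.7  7.2] w 12.2mm g 48.4
[-1.64949085  1.0693284   1.07517396] [-0.23108001  0.14077734  2.02080678 -0.00862133  0.98272252 -0.39912249]
```

Wrist torque rose to 1.1 N·m, so the knob is at its stop. Let go.

Emit:
{"name": "play_rows", "arguments": {
  "moves": [
    [[0,0,0,0,0,0,75],[0,0,0,0,0,0,75],[0,0,0,0,0,0,75],[0,0,0,0,0,-0.05,75],[0,0,0,0,0,-0.2,75]]
  ]
}}

```text
time: 13.6
tool_pos: [0.5304, -0.0975, 0.1162]
tcp_rot: [-2.023, -2.395, 0.004]
wrist_force: [-0.5, 1.2, 0.5]
width: 0.843
grip_force: 0.0
```

Emit:
{"name": "play_rows", "arguments": {
  "moves": [
    [[0,0,0,0,0,-0.3,75],[0,0,0,0,0,-0.4,75],[0,0,0,0,0,-0.4,60],[0,0,0,0,0,-0.2,30],[0,0,0,0,0,0,20]]
  ]
}}

```text
time: 14.02
tool_pos: [0.5372, -0.0989, 0.257]
tcp_rot: [2.02, 2.392, 0.01]
wrist_force: [0.3, -1.5, 0.8]
width: 0.463
grip_force: 0.0
```

```bash
python3 p.py
cat > board.py <<'E'
from m import *
def run():
  for n in("top","scene"):
    c=cam(n); X,Y,Z,P,H,S,V=fields(c)
    for nm,k in(("white",(S<60)&(V>110)&(Y>-.215)),("orange",(H<16)&(S>120)),("green",(H>40)&(H<80)&(S>80))):
        m=(Z>.13)&(Z<.142)&(Y>-.32)&(Y<-.15)&(X>.35)&(X<.68)&k; q=P[m]
        if len(q)<10: continue
        # y of top edge centre at x~.5 and ~.6, x ends
        e=np.percentile(q[:,0],[1,99]); f=np.polyfit(q[:,0]-.52,q[:,1],1); print(n,nm,len(q),"x ends",e,"mid",e.mean(),"y@.52",f[1],"slope",f[0])
    q=P[(Z>.09)&(Z<.125)&(Y>-.155)&(Y<-.0)&(X>.4)&(X<.62)]; 
    if len(q)>20: print(n,"timer bar",cv2.minAreaRect(q[(q[:,2]>.105)][:,:2].astype(np.float32)*1000))
run()
E
python3 board.py; python3 blue.py|grep -v hdl; python3 -c "
from h import *
c=cam('top'); save(c,'top1.png',(120,130,430,290),2.5)"
```

```text
t 14.0 pos [ 0.5372 -0.0989  0.257 ] yaw -1.402 tilt 0.013 F [ 0.3 -1.5  0.8] w 39.5mm g 0.0
top white 36 x ends [0.4143 0.4828] mid 0.44855893494439414 y@.52 -0.18819228325325568 slope -0.012312183252521385
top orange 103 x ends [0.4182 0.5924] mid 0.5052852371605434 y@.52 -0.22592759812132576 slope 0.010421129114010167
top green 100 x ends [0.4116 0.6027] mid 0.5071245759247738 y@.52 -0.2633604321818591 slope -0.0035240417987455856
top timer bar ((518.4767456054688, -97.96341705322266), (10.692387580871582, 24.493867874145508), 86.63307189941406)
scene white 103 x ends [0.424  0.6111] mid 0.5175539792160635 y@.52 -0.18349350366497658 slope -0.007274250507184128
scene orange 138 x ends [0.4181 0.613 ] mid 0.5155427176371657 y@.52 -0.22097593127006934 slope -0.016696695979894094
scene green 132 x ends [0.4177 0.6102] mid 0.5139395814153407 y@.52 -0.25941481930416127 slope 0.004940182415613333
scene timer bar ((532.6810302734375, -95.34970092773438), (13.451071739196777, 42.35099792480469), 83.7381362915039)
top kettle handle 86 [0.5416 0.0793 0.1506] ((542.1320190429688, 79.96622467041016), (84.83763122558594, 12.343130111694336), 9.1519193649292)
top pan rim 169 [0.546  0.2572 0.0696]
top kettle low body 131 [0.5445 0.0806]
scene kettle handle 123 [0.5483 0.0843 0.1481] ((546.4322509765625, 83.71307373046875), (88.52445220947266, 13.279580116271973), 10.073225975036621)
scene pan rim 345 [0.5528 0.2616 0.0692]
scene kettle low body 519 [0.544  0.0837]
```

View pics/top1.png

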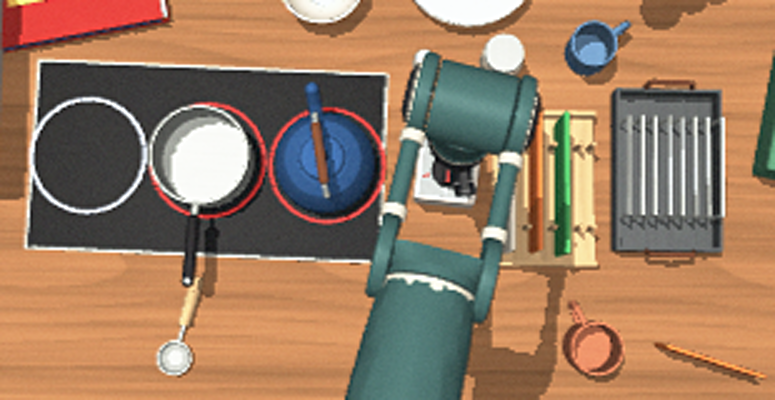

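Both pots stand in the red rings and the knob is back at rest. The arm covers part of the rack. Next: exact caddy pose and the green board.

```bash
cat > wires.py <<'E'
from m import *
def wires(c,n):
    X,Y,Z,P,H,S,V=fields(c)
    m=(Z>.080)&(Z<.097)&(abs(X-.54)<.09)&(Y<-.33)&(Y>-.52)&(S<110); q=onplane(c,m,.087)
    off=np.array([-66,-48,-28,-10,10,28,48,66])/1000
    def res(p): 
        y=q[:,1]-p[0]-p[1]*(q[:,0]-.54); return np.abs(y[:,None]-off).min(1)
    best=min((least_squares(res,[y0,0],loss="soft_l1",f_scale=.002) for y0 in np.arange(-.44,-.40,.003)),key=lambda f:f.cost)
    print(n,"caddy c(y@x=.54)",best.x,"rms",np.sqrt(np.mean(res(best.x)**2)),"x",np.percentile(q[:,0],[1,99]),len(q))
if __name__=="__main__":
    for n in("top","scene"): 
        c=cam(n); wires(c,n)
        if n=="top": print("caddy x", ray(c,387,140+66/2.58,.045),ray(c,387,140+236/2.58,.045))
E
python3 wires.py; python3 p.py .514,-.262,.25,0 .514,-.262,.15,0,3
```

```text
top caddy c(y@x=.54) [-0.427  -0.0012] rms 0.0017871593681174577 x [0.4663 0.6084] 440
caddy x [ 0.6558 -0.4268  0.045 ] [ 0.4122 -0.4243  0.045 ]
scene caddy c(y@x=.54) [-0.4212 -0.0061] rms 0.0021208049706130886 x [0.4715 0.6155] 541
t 14.4 pos [ 0.532  -0.0982  0.2471] yaw -1.403 tilt 0.004 F [-0.3  0.6  0.3] w 20.6mm g 0.0
.514,-.262,.25,0 12
   [-0.0, -0.0, -0.23, -0.13, -0.04, -0.0]
   [-0.0, -0.0, -0.23, -0.13, -0.05, -0.0]
   [-0.0, -0.0, -0.23, -0.12, -0.07, -0.0]
   [-0.0, -0.0, -0.24, -0.11, -0.08, -0.0]
   [-0.0, -0.0, -0.23, -0.1, -0.09, -0.0]
   [-0.0, -0.0, -0.24, -0.09, -0.1, -0.0]
   [-0.0, -0.0, -0.23, -0.08, -0.11, -0.0]
   [-0.0, -0.0, -0.24, -0.06, -0.12, -0.01]
   [0.0, -0.0, -0.23, -0.05, -0.13, -0.0]
   [0.0, -0.0, -0.24, -0.03, -0.14, -0.01]
   [0.0, -0.0, -0.23, -0.02, -0.14, -0.0]
   [0.0, -0.01, -0.24, 0.0, -0.13, -0.01]
.514,-.262,.15,0,3 3
   [0.0, 0.0, 0.0, 0.0, -0.0, 0.33]
   [0.0, 0.0, 0.0, 0.0, -0.0, 0.34]
   [0.0, 0.0, 0.0, 0.0, -0.01, 0.33]
```

Emit:
{"name": "play_rows", "arguments": {
  "moves": [
    [[0,0,-0.23,-0.13,-0.04,0,20],[0,0,-0.23,-0.13,-0.05,0,20],[0,0,-0.23,-0.12,-0.07,0,20],[0,0,-0.24,-0.11,-0.08,0,20],[0,0,-0.23,-0.1,-0.09,0,20]]
  ]
}}

```text
time: 14.78
tool_pos: [0.5247, -0.1669, 0.2477]
tcp_rot: [-1.247, -2.881, 0.0]
wrist_force: [-0.8, -0.3, 0.1]
width: 0.232
grip_force: 0.0
```

Emit:
{"name": "play_rows", "arguments": {
  "moves": [
    [[0,0,-0.24,-0.09,-0.1,0,20],[0,0,-0.23,-0.08,-0.11,0,20],[0,0,-0.24,-0.06,-0.12,0,20],[0,0,-0.23,-0.05,-0.13,0,20],[0,0,-0.24,-0.03,-0.14,0,20]]
  ]
}}

```text
time: 15.2
tool_pos: [0.5175, -0.2352, 0.2476]
tcp_rot: [-0.356, -3.119, -0.002]
wrist_force: [-0.2, 0.4, 0.1]
width: 0.236
grip_force: 0.0
```

Emit:
{"name": "play_rows", "arguments": {
  "moves": [
    [[0,0,-0.23,-0.02,-0.14,0,20],[0,0,-0.24,0,-0.13,0,20],[0,0,0,0,0,0.3,20],[0,0,0,0,0,0.3,20],[0,0,0,0,0,0.2,20]]
  ]
}}

```text
time: 15.62
tool_pos: [0.5136, -0.2614, 0.1655]
tcp_rot: [0.002, -3.138, -0.004]
wrist_force: [-0.5, 0.3, -0.6]
width: 0.232
grip_force: 0.0
```

Emit:
{"name": "play_rows", "arguments": {
  "moves": [
    [[0,0,0,0,0,0,20],[0,0,0,0,0,0,20]]
  ]
}}

```text
time: 15.78
tool_pos: [0.5138, -0.261, 0.1668]
tcp_rot: [0.003, -3.137, -0.004]
wrist_force: [0.3, -0.9, 0.5]
width: 0.232
grip_force: 0.0
```

```bash
python3 p.py .514,-.262,.106,0,4;  python3 board.py; python3 -c "
from h import *
c=cam('scene'); save(c,'gr.png',(150,80,300,270),3)"
```

```text
t 15.8 pos [ 0.5138 -0.261   0.1668] yaw 0.002 tilt 0.005 F [ 0.3 -0.9  0.5] w 19.8mm g 0.0
.514,-.262,.106,0,4 4
   [0.0, -0.0, 0.0, -0.0, -0.0, 0.15]
   [0.0, -0.0, 0.0, -0.0, -0.0, 0.15]
   [0.0, -0.0, 0.0, -0.0, -0.01, 0.15]
   [0.01, -0.01, 0.0, -0.01, -0.0, 0.16]
top white 82 x ends [0.4526 0.6076] mid 0.5301276696998185 y@.52 -0.1869252228033727 slope 0.00203338468179589
top orange 43 x ends [0.4493 0.607 ] mid 0.5281573842704188 y@.52 -0.22635118141938088 slope 0.021570365184001346
top green 38 x ends [0.4324 0.5007] mid 0.4665581659312024 y@.52 -0.2631340257278754 slope -0.0002231642793470821
top timer bar ((527.4282836914062, -100.02005004882812), (12.75975227355957, 43.31619644165039), 84.04136657714844)
scene white 128 x ends [0.4213 0.6116] mid 0.5164398883765 y@.52 -0.1837374415171423 slope 0.0039747970958059434
scene orange 136 x ends [0.4202 0.6131] mid 0.5166299038001643 y@.52 -0.22093450418119742 slope -0.003934841066221412
scene green 132 x ends [0.4165 0.609 ] mid 0.5127682669570991 y@.52 -0.2594428130147302 slope 0.0032380796321138734
scene timer bar ((531.5984497070312, -95.64471435546875), (12.267502784729004, 44.65229034423828), 84.05865478515625)
```

View pics/gr.png

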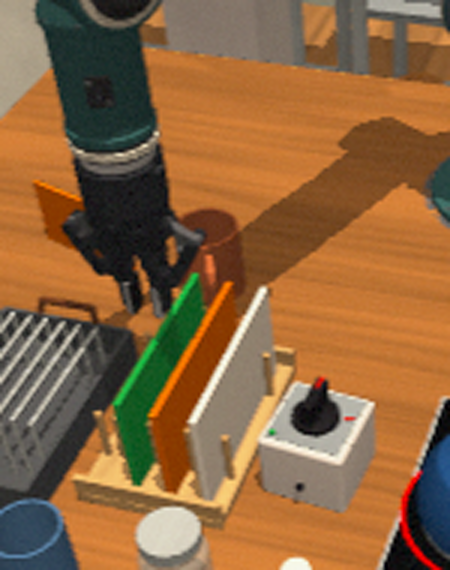

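The crop shows the finger gap at (143,300), over the green board's top edge (115,405)–(197,280). Descend, grip, and lift.

Emit:
{"name": "play_rows", "arguments": {
  "moves": [
    [[0,0,0,0,-0.02,0.1,20],[0,0,0,0,0,0.15,20],[0,0,0,0,0,0.15,20],[0,0,0,0,0,0.15,20],[0,0,0,0,0,0.05,20]]
  ]
}}

```text
time: 16.35
tool_pos: [0.5146, -0.2635, 0.1076]
tcp_rot: [0.004, -3.14, -0.001]
wrist_force: [-0.2, -0.0, -0.9]
width: 0.237
grip_force: 0.0
```

Emit:
{"name": "play_rows", "arguments": {
  "moves": [
    [[0,0,0,0,0,0,20],[0,0,0,0,0,0,2],[0,0,0,0,0,0,2],[0,0,0,0,0,0,2],[0,0,0,0,0,0,2]]
  ],
  "newtons": 40
}}

```text
time: 16.77
tool_pos: [0.5159, -0.264, 0.1101]
tcp_rot: [-0.004, 3.14, -0.001]
wrist_force: [0.7, 0.4, -1.5]
width: 0.085
grip_force: 43.0
```

```bash
python3 p.py
```

```text
t 16.8 pos [ 0.5159 -0.264   0.1101] yaw 0.002 tilt 0.001 F [ 0.7  0.4 -1.5] w 7.3mm g 43.0
```

Emit:
{"name": "play_rows", "arguments": {
  "moves": [
    [[0,0,0,0,0,-0.15,2],[0,0,0,0,0,-0.3,2],[0,0,0,0,0,-0.4,2],[0,0,0,0,0,-0.4,2],[0,0,0,0,0,-0.25,2]]
  ]
}}

```text
time: 17.18
tool_pos: [0.5169, -0.2649, 0.2646]
tcp_rot: [-0.003, 3.136, -0.005]
wrist_force: [0.5, -0.5, -0.9]
width: 0.089
grip_force: 43.0
```

```bash
python3 p.py .538,-.4455,.245,0 .538,-.4455,.205,0
```

```text
t 17.2 pos [ 0.5169 -0.2649  0.2646] yaw 0.002 tilt 0.006 F [ 0.5 -0.5 -0.9] w 7.6mm g 43.0
.538,-.4455,.245,0 5
   [-0.0, 0.0, 0.0, -0.04, -0.36, 0.04]
   [-0.0, 0.0, 0.0, -0.04, -0.36, 0.04]
   [-0.0, 0.0, 0.0, -0.04, -0.36, 0.04]
   [-0.0, 0.01, 0.0, -0.04, -0.36, 0.04]
   [-0.01, 0.0, 0.0, -0.05, -0.37, 0.04]
.538,-.4455,.205,0 2
   [0.0, 0.0, 0.0, 0.0, 0.0, 0.2]
   [0.0, 0.0, 0.0, 0.0, 0.0, 0.2]
```

Emit:
{"name": "play_rows", "arguments": {
  "moves": [
    [[0,0,0,-0.04,-0.36,0.04,2],[0,0,0,-0.04,-0.36,0.04,2],[0,0,0,-0.04,-0.36,0.04,2],[0,0,0,-0.04,-0.36,0.04,2],[0,0,0,-0.05,-0.36,0.04,2]]
  ]
}}

```text
time: 17.6
tool_pos: [0.5368, -0.4457, 0.2399]
tcp_rot: [-0.004, 3.141, -0.002]
wrist_force: [-0.4, 1.1, -1.3]
width: 0.08
grip_force: 42.9
```

Emit:
{"name": "play_rows", "arguments": {
  "moves": [
    [[0,0,0,0,0,0.2,2],[0,0,0,0,0,0.2,2],[0,0,0,0,0,0,2],[0,0,0,0,0,0,2]]
  ]
}}

```text
time: 17.93
tool_pos: [0.5357, -0.4433, 0.1975]
tcp_rot: [0.003, -3.139, -0.004]
wrist_force: [0.2, 0.6, -0.9]
width: 0.084
grip_force: 42.8
```

```bash
cat > held.py <<'E'
from m import *
import sys
K={"green":lambda H,S,V:(H>40)&(H<80)&(S>80),"orange":lambda H,S,V:(H<16)&(S>120),"white":lambda H,S,V:(S<60)&(V>110)}[sys.argv[1]]
s=bot.read_state(); x0,y0,z0=s["tool_pos"]; print("tcp",s["tool_pos"])
for n in("top","scene"):
    c=cam(n); X,Y,Z,P,H,S,V=fields(c)
    m=(abs(Y-y0)<.03)&(abs(X-x0)<.13)&(Z>z0-.1)&(Z<z0+.04)&K(H,S,V); q=P[m]
    if len(q)<20: print(n,"few",len(q)); continue
    zt=np.percentile(q[:,2],98); t=q[q[:,2]>zt-.008]; t=t[abs(t[:,0]-x0)>.03]
    e=np.percentile(q[:,0],[1,99]); print(n,len(q),"ztop",zt,"x",e,e.mean(),"y top (fit at x0, slope)",np.polyfit(t[:,0]-x0,t[:,1],1)[::-1],"minus tcp",np.median(t[:,1])-y0)
    if n=="scene":
        A=np.c_[q[:,0]-x0,q[:,2]-zt,np.ones(len(q))]; print("  face plane y: dx,dz,c",np.linalg.lstsq(A,q[:,1],rcond=None)[0])
        save(c,sys.argv[2],(90,60,270,270),2.8)
E
python3 held.py green h1.png; python3 wires.py; python3 p.py
```

```text
tcp [ 0.5357 -0.4433  0.1975]
top 228 ztop 0.22685251087640385 x [0.4915 0.6258] 0.5586793728535454 y top (fit at x0, slope) [-0.4438  0.0041] minus tcp -0.0005748562408823821
scene 1490 ztop 0.22297676753984016 x [0.4398 0.6313] 0.5355575879490289 y top (fit at x0, slope) [-0.4395 -0.0025] minus tcp 0.0041824767537457785
  face plane y: dx,dz,c [-0.0005 -0.0085 -0.4385]
top caddy c(y@x=.54) [-0.4268 -0.0048] rms 0.0017053117175280868 x [0.4698 0.6094] 233
caddy x [ 0.6558 -0.4268  0.045 ] [ 0.4122 -0.4243  0.045 ]
scene caddy c(y@x=.54) [-0.4212 -0.0055] rms 0.002123470940584388 x [0.4716 0.617 ] 432
t 18.1 pos [ 0.5378 -0.4441  0.2016] yaw 0.003 tilt 0.003 F [-0.4 -0.6 -1. ] w 7.2mm g 42.8
```

View pics/h1.png

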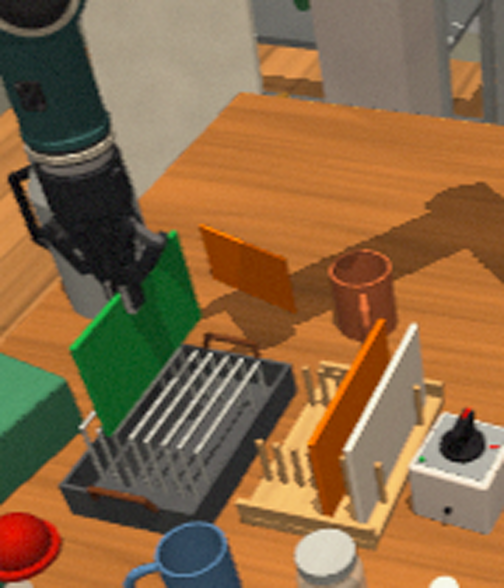

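The crop shows the green board held over the caddy's hoops. TCP-calibrated caddy centre y is −0.426, so its slot is at −0.445. Lower it.

Emit:
{"name": "play_rows", "arguments": {
  "moves": [
    [[0,0,0,0,-0.01,0.1,2],[0,0,0,0,0,0.12,2],[0,0,0,0,0,0.12,2],[0,0,0,0,0,0.12,2],[0,0,0,0,0,0.1,2]]
  ]
}}

```text
time: 18.55
tool_pos: [0.5359, -0.444, 0.1405]
tcp_rot: [0.004, -3.139, -0.003]
wrist_force: [-0.8, 0.6, -2.0]
width: 0.085
grip_force: 42.9
```

```bash
python3 p.py; python3 held.py green h2.png
```

```text
t 18.6 pos [ 0.5359 -0.444   0.1405] yaw 0.002 tilt 0.003 F [-0.8  0.6 -2. ] w 7.2mm g 42.9
tcp [ 0.5359 -0.444   0.1405]
top 159 ztop 0.17058896486995745 x [0.5048 0.626 ] 0.5653565967000115 y top (fit at x0, slope) [-0.4437 -0.0007] minus tcp 0.0007122878786134379
scene 1127 ztop 0.16188060965317544 x [0.437  0.6298] 0.5333948290387182 y top (fit at x0, slope) [-0.4392 -0.0017] minus tcp 0.005221888439294109
  face plane y: dx,dz,c [-0.0036 -0.0126 -0.438 ]
```

Emit:
{"name": "play_rows", "arguments": {
  "moves": [
    [[0,0,0,0,0,0.12,2],[0,0,0,0,0,0.12,2],[0,0,0,0,0,0.12,2],[0,0,0,0,0,0.04,2],[0,0,0,0,0,0,2]]
  ]
}}

```text
time: 19.07
tool_pos: [0.536, -0.4442, 0.1014]
tcp_rot: [0.003, -3.139, -0.003]
wrist_force: [0.0, -0.2, -1.5]
width: 0.083
grip_force: 42.9
```

```bash
python3 p.py; python3 held.py green h3.png
```

```text
t 19.1 pos [ 0.536  -0.4442  0.1014] yaw 0.002 tilt 0.003 F [ 0.  -0.2 -1.5] w 7.1mm g 42.9
tcp [ 0.536  -0.4442  0.1014]
top 140 ztop 0.1320450002642036 x [0.5156 0.6295] 0.5725235832736529 y top (fit at x0, slope) [-0.4444 -0.0076] minus tcp -0.0008486336599181077
scene 902 ztop 0.1265539378510383 x [0.4384 0.6315] 0.5349795617872699 y top (fit at x0, slope) [-0.4407  0.0009] minus tcp 0.0036823972535648952
  face plane y: dx,dz,c [-0.0048 -0.0065 -0.4392]
```

Emit:
{"name": "play_rows", "arguments": {
  "moves": [
    [[0,0,0,0,0,0.03,2],[0,0,0,0,0,0,2],[0,0,0,0,0,0,22],[0,0,0,0,0,0,22],[0,0,0,0,0,0,22]]
  ]
}}

```text
time: 19.58
tool_pos: [0.5372, -0.4452, 0.101]
tcp_rot: [-0.003, 3.141, -0.001]
wrist_force: [0.1, -0.5, -0.6]
width: 0.259
grip_force: 0.0
```

Emit:
{"name": "play_rows", "arguments": {
  "moves": [
    [[0,0,0,0,0,-0.1,22],[0,0,0,0,0,-0.25,22],[0,0,0,0,0,-0.35,22],[0,0,0,0,0,-0.35,22],[0,0,0,0,0,0,22]]
  ]
}}

```text
time: 20.0
tool_pos: [0.5407, -0.4483, 0.2164]
tcp_rot: [-0.004, 3.13, -0.016]
wrist_force: [0.7, -0.3, 1.7]
width: 0.26
grip_force: 0.0
```

```bash
python3 p.py .516,-.2255,.195,0 .516,-.2255,.107,0,4; python3 board.py
```

```text
t 20.0 pos [ 0.5407 -0.4483  0.2164] yaw 0.002 tilt 0.016 F [ 0.7 -0.3  1.7] w 22.2mm g 0.0
.516,-.2255,.195,0 6
   [-0.0, 0.0, 0.0, 0.04, 0.37, 0.03]
   [-0.0, 0.0, 0.0, 0.04, 0.37, 0.03]
   [-0.01, 0.01, 0.0, 0.04, 0.37, 0.03]
   [-0.0, 0.0, 0.0, 0.04, 0.37, 0.03]
   [-0.01, 0.01, 0.0, 0.04, 0.37, 0.04]
   [-0.0, 0.0, 0.0, 0.04, 0.38, 0.04]
.516,-.2255,.107,0,4 4
   [-0.0, 0.0, 0.0, 0.0, -0.0, 0.22]
   [-0.0, 0.0, 0.0, 0.0, -0.0, 0.22]
   [-0.0, 0.0, 0.0, 0.0, -0.0, 0.22]
   [-0.0, 0.0, 0.0, 0.0, -0.0, 0.22]
top white 104 x ends [0.4145 0.6102] mid 0.5123275216646357 y@.52 -0.18693129599801953 slope 0.0022636745093141115
top orange 94 x ends [0.4146 0.6058] mid 0.5102371166425473 y@.52 -0.2256022657956091 slope 0.012661475784364041
top timer bar ((527.131103515625, -99.99960327148438), (12.617804527282715, 42.517845153808594), 84.45600128173828)
scene white 125 x ends [0.4226 0.6126] mid 0.5176358739087138 y@.52 -0.1836406951268908 slope 0.0011216132610909972
scene orange 136 x ends [0.4198 0.6128] mid 0.5163256553217459 y@.52 -0.2209256108458774 slope -0.0024496496519102683
scene timer bar ((531.0243530273438, -95.45166015625), (12.211256980895996, 43.239540100097656), 82.7083511352539)
```

Emit:
{"name": "play_rows", "arguments": {
  "moves": [
    [[0,0,0,0.03,0.36,0,20],[0,0,0,0.03,0.37,0,20],[0,0,0,0.04,0.36,0,20],[0,0,0,0.04,0.37,0,20],[0,0,0,0.04,0.36,0,20]]
  ]
}}

```text
time: 20.52
tool_pos: [0.5169, -0.2608, 0.2037]
tcp_rot: [0.003, -3.139, -0.003]
wrist_force: [0.7, 1.1, 1.1]
width: 0.234
grip_force: 0.0
```

Emit:
{"name": "play_rows", "arguments": {
  "moves": [
    [[0,0,0,0.03,0.37,0,20],[0,0,0,0,0,0.2,20],[0,0,0,0,0,0.2,20],[0,0,0,0,0,0,20],[0,0,0,0,0,0,20]]
  ]
}}

```text
time: 20.93
tool_pos: [0.5135, -0.2249, 0.1632]
tcp_rot: [0.004, -3.137, -0.003]
wrist_force: [-0.9, 0.5, -0.3]
width: 0.231
grip_force: 0.0
```

```bash
python3 p.py .515,-.2255,.107,0,4; python3 -c "
from m import *
for n in('top','scene'):
    c=cam(n); X,Y,Z,P,H,S,V=fields(c)
    q=P[(H>40)&(H<80)&(S>80)&(abs(Y+.445)<.03)&(Z>.06)&(X>.4)&(X<.68)]; A=np.c_[q[:,[0,2]]-[.54,.12],np.ones(len(q))]; print(n,len(q),np.percentile(q,[1,99],axis=0),np.linalg.lstsq(A,q[:,1],rcond=None)[0])"
```

```text
t 20.9 pos [ 0.5135 -0.2249  0.1632] yaw 0.003 tilt 0.005 F [-0.9  0.5 -0.3] w 19.7mm g 0.0
.515,-.2255,.107,0,4 4
   [0.0, -0.0, 0.0, -0.0, -0.0, 0.14]
   [0.0, -0.0, 0.0, -0.01, -0.0, 0.14]
   [0.0, -0.0, 0.0, -0.0, -0.0, 0.14]
   [0.0, -0.01, 0.01, -0.01, -0.01, 0.14]
top 340 [[ 0.4319 -0.4504  0.0655]
 [ 0.6252 -0.4409  0.1323]] [ 0.0024 -0.0563 -0.4451]
scene 735 [[ 0.4391 -0.4452  0.0607]
 [ 0.6312 -0.4336  0.1257]] [-0.0034 -0.0203 -0.4395]
```

Emit:
{"name": "play_rows", "arguments": {
  "moves": [
    [[0,0,0,0,0,0.1,20],[0,0,0,0,0,0.15,20],[0,0,0,0,0,0.15,20],[0,0,0,0,0,0.12,20],[0,0,0,0,0,0.04,20]]
  ]
}}

```text
time: 21.45
tool_pos: [0.5142, -0.2258, 0.1072]
tcp_rot: [0.002, -3.139, -0.002]
wrist_force: [-0.0, 0.1, -0.4]
width: 0.237
grip_force: 0.0
```

Emit:
{"name": "play_rows", "arguments": {
  "moves": [
    [[0,0,0,0,0,0,20],[0,0,0,0,0,0,2],[0,0,0,0,0,0,2],[0,0,0,0,0,0,2],[0,0,0,0,0,0,2]]
  ],
  "newtons": 40
}}

```text
time: 21.87
tool_pos: [0.5157, -0.226, 0.1099]
tcp_rot: [-0.003, 3.141, -0.001]
wrist_force: [-0.4, 1.0, -0.9]
width: 0.086
grip_force: 43.0
```

```bash
python3 p.py
```

```text
t 21.9 pos [ 0.5157 -0.226   0.1099] yaw 0.002 tilt 0.001 F [-0.4  1.  -0.9] w 7.3mm g 43.0
```

Emit:
{"name": "play_rows", "arguments": {
  "moves": [
    [[0,0,0,0,0,-0.15,2],[0,0,0,0,0,-0.3,2],[0,0,0,0,0,-0.4,2],[0,0,0,0,0,-0.4,2],[0,0,0,0,0,-0.25,2]]
  ]
}}

```text
time: 22.28
tool_pos: [0.5168, -0.2267, 0.2644]
tcp_rot: [-0.004, 3.136, -0.005]
wrist_force: [0.6, 0.2, -1.1]
width: 0.08
grip_force: 43.0
```

Emit:
{"name": "play_rows", "arguments": {
  "moves": [
    [[0,0,0,-0.04,-0.36,0.04,2],[0,0,0,-0.04,-0.36,0.04,2],[0,0,0,-0.04,-0.36,0.04,2],[0,0,0,-0.04,-0.36,0.04,2],[0,0,0,-0.05,-0.37,0.04,2]]
  ]
}}

```text
time: 22.7
tool_pos: [0.5368, -0.4085, 0.2398]
tcp_rot: [-0.004, 3.141, -0.001]
wrist_force: [1.5, 0.7, -1.8]
width: 0.081
grip_force: 42.9
```

Emit:
{"name": "play_rows", "arguments": {
  "moves": [
    [[0,0,0,0,0,0.2,2],[0,0,0,0,0,0.2,2],[0,0,0,0,0,0,2],[0,0,0,0,0,0,2],[0,0,0,0,0,0,2]]
  ]
}}

```text
time: 23.12
tool_pos: [0.5371, -0.4069, 0.2003]
tcp_rot: [-0.004, 3.141, -0.001]
wrist_force: [-0.2, 0.1, -1.2]
width: 0.087
grip_force: 42.8
```

```bash
python3 p.py; python3 held.py orange h4.png; python3 wires.py
```

```text
t 23.1 pos [ 0.5371 -0.4069  0.2003] yaw 0.003 tilt 0.001 F [-0.2  0.1 -1.2] w 7.4mm g 42.8
tcp [ 0.5371 -0.4069  0.2003]
top 251 ztop 0.22995038100725862 x [0.478  0.6326] 0.5553024985429609 y top (fit at x0, slope) [-0.4081 -0.    ] minus tcp -0.0016559676006454027
scene 1475 ztop 0.22526889879713294 x [0.4419 0.6376] 0.5397455800572855 y top (fit at x0, slope) [-0.4026 -0.0045] minus tcp 0.00470438621356839
  face plane y: dx,dz,c [-0.0012 -0.0073 -0.4019]
top caddy c(y@x=.54) [-0.427  -0.0042] rms 0.0016893126843226254 x [0.4663 0.6093] 151
caddy x [ 0.6558 -0.4268  0.045 ] [ 0.4122 -0.4243  0.045 ]
scene caddy c(y@x=.54) [-0.4214 -0.0062] rms 0.0020537888541218917 x [0.4716 0.6172] 302
```

The board sits 18.9 mm from the caddy centre in both views, which is on the slot. Lower and release.

Emit:
{"name": "play_rows", "arguments": {
  "moves": [
    [[0,0,0,0,0,0.1,2],[0,0,0,0,0,0.12,2],[0,0,0,0,0,0.12,2],[0,0,0,0,0,0.12,2],[0,0,0,0,0,0.1,2]]
  ]
}}

```text
time: 23.73
tool_pos: [0.5357, -0.406, 0.1404]
tcp_rot: [0.004, -3.139, -0.003]
wrist_force: [-0.1, -0.1, -2.7]
width: 0.081
grip_force: 42.9
```

Emit:
{"name": "play_rows", "arguments": {
  "moves": [
    [[0,0,0,0,0,0.12,2],[0,0,0,0,0,0.12,2],[0,0,0,0,0,0.12,2],[0,0,0,0,0,0.07,2],[0,0,0,0,0,0,2]]
  ]
}}

```text
time: 24.15
tool_pos: [0.5365, -0.4069, 0.0998]
tcp_rot: [0.003, -3.141, -0.001]
wrist_force: [-0.1, -0.4, -2.0]
width: 0.082
grip_force: 43.3
```

```bash
python3 p.py; python3 held.py orange h5.png
```

```text
t 24.1 pos [ 0.5365 -0.4069  0.0998] yaw 0.002 tilt 0.001 F [-0.1 -0.4 -2. ] w 7.0mm g 43.3
tcp [ 0.5365 -0.4069  0.0998]
top 155 ztop 0.12846707347631278 x [0.5082 0.6661] 0.58717914031827 y top (fit at x0, slope) [-0.4082  0.005 ] minus tcp -0.002731720821121386
scene 954 ztop 0.1250550654620287 x [0.4167 0.6653] 0.5409679933807777 y top (fit at x0, slope) [-0.4034  0.0033] minus tcp 0.0043292778479017135
  face plane y: dx,dz,c [-0.0118  0.0014 -0.4012]
```

Emit:
{"name": "play_rows", "arguments": {
  "moves": [
    [[0,0,0,0,0,0,22],[0,0,0,0,0,0,22],[0,0,0,0,0,0,22],[0,0,0,0,0,0,22],[0,0,0,0,0,-0.1,22]]
  ]
}}

```text
time: 24.67
tool_pos: [0.5355, -0.4058, 0.1084]
tcp_rot: [0.004, -3.139, -0.004]
wrist_force: [-0.7, 0.3, -0.1]
width: 0.26
grip_force: 0.0
```

Emit:
{"name": "play_rows", "arguments": {
  "moves": [
    [[0,0,0,0,0,-0.25,22],[0,0,0,0,0,-0.35,22],[0,0,0,0,0,-0.35,22],[0,0,0,0.03,0.37,0,20],[0,0,0,0.04,0.36,0,20]]
  ]
}}

```text
time: 25.08
tool_pos: [0.5319, -0.3361, 0.2107]
tcp_rot: [0.001, 3.134, -0.008]
wrist_force: [0.5, 0.3, -0.0]
width: 0.237
grip_force: 0.0
```

Emit:
{"name": "play_rows", "arguments": {
  "moves": [
    [[0,0,0,0.04,0.37,0,20],[0,0,0,0.04,0.37,0,20],[0,0,0,0.04,0.36,0,20],[0,0,0,0.03,0.37,0,20],[0,0,0,0,0,0,20]]
  ]
}}

```text
time: 25.5
tool_pos: [0.5133, -0.1813, 0.2061]
tcp_rot: [-0.009, 3.141, 0.005]
wrist_force: [-0.5, -0.3, -0.5]
width: 0.233
grip_force: 0.0
```

Emit:
{"name": "play_rows", "arguments": {
  "moves": [
    [[0,0,0,0,0,0.2,20],[0,0,0,0,0,0.2,20],[0,0,0,0,0,0,20],[0,0,0,0,0,0,20],[0,0,0,0,0,0,20]]
  ]
}}

```text
time: 25.92
tool_pos: [0.5148, -0.1875, 0.1665]
tcp_rot: [-0.003, 3.14, -0.001]
wrist_force: [1.0, -0.9, -0.3]
width: 0.231
grip_force: 0.0
```

```bash
python3 p.py .516,-.1872,.107,0,4; python3 board.py
```

```text
t 25.9 pos [ 0.5148 -0.1875  0.1665] yaw 0.002 tilt 0.001 F [ 1.  -0.9 -0.3] w 19.8mm g 0.0
.516,-.1872,.107,0,4 4
   [-0.0, 0.0, 0.0, -0.0, 0.0, 0.15]
   [-0.0, 0.0, 0.0, -0.0, 0.0, 0.15]
   [-0.0, 0.0, 0.0, -0.01, 0.0, 0.15]
   [-0.0, 0.0, 0.0, -0.0, 0.0, 0.15]
top white 43 x ends [0.4155 0.4964] mid 0.4559502094136015 y@.52 -0.18775797326419907 slope -0.006114294558012595
top timer bar ((527.7533569335938, -100.03726959228516), (12.555272102355957, 43.11328887939453), 83.80921936035156)
scene white 103 x ends [0.4317 0.6124] mid 0.5220534241555559 y@.52 -0.18317987893970497 slope -0.008852241819945988
scene timer bar ((531.9163818359375, -94.68495178222656), (12.965910911560059, 43.55075454711914), 82.00994873046875)
```

Emit:
{"name": "play_rows", "arguments": {
  "moves": [
    [[0,0,0,0,0,0.1,20],[0,0,0,0,0,0.15,20],[0,0,0,0,0,0.15,20],[0,0,0,0,0,0.15,20],[0,0,0,0,0,0.05,20]]
  ]
}}

```text
time: 26.43
tool_pos: [0.5128, -0.1865, 0.1029]
tcp_rot: [0.003, -3.139, -0.002]
wrist_force: [-0.9, 0.3, -0.1]
width: 0.235
grip_force: 0.0
```

Emit:
{"name": "play_rows", "arguments": {
  "moves": [
    [[0,0,0,0,0,0,20],[0,0,0,0,0,0,2],[0,0,0,0,0,0,2],[0,0,0,0,0,0,2],[0,0,0,0,0,0,2]]
  ],
  "newtons": 40
}}

```text
time: 26.85
tool_pos: [0.5147, -0.1871, 0.106]
tcp_rot: [-0.003, 3.14, -0.001]
wrist_force: [-0.5, -0.0, -1.4]
width: 0.084
grip_force: 43.3
```

```bash
python3 p.py
```

```text
t 26.9 pos [ 0.5147 -0.1871  0.106 ] yaw 0.002 tilt 0.001 F [-0.5 -0.  -1.4] w 7.2mm g 43.3
```

Emit:
{"name": "play_rows", "arguments": {
  "moves": [
    [[0,0,0,0,0,-0.15,2],[0,0,0,0,0,-0.3,2],[0,0,0,0,0,-0.4,2],[0,0,0,0,0,-0.4,2],[0,0,0,0,0,-0.25,2]]
  ]
}}

```text
time: 27.27
tool_pos: [0.5157, -0.1875, 0.2604]
tcp_rot: [-0.004, 3.136, -0.004]
wrist_force: [0.8, 0.3, -1.3]
width: 0.083
grip_force: 43.4
```

Emit:
{"name": "play_rows", "arguments": {
  "moves": [
    [[0,0,0,-0.04,-0.36,0.04,2],[0,0,0,-0.04,-0.36,0.04,2],[0,0,0,-0.04,-0.36,0.04,2],[0,0,0,-0.04,-0.37,0.04,2],[0,0,0,-0.05,-0.37,0.04,2]]
  ]
}}

```text
time: 27.68
tool_pos: [0.5356, -0.3704, 0.2357]
tcp_rot: [-0.004, 3.141, -0.001]
wrist_force: [1.1, 0.3, -1.6]
width: 0.086
grip_force: 43.3
```

Emit:
{"name": "play_rows", "arguments": {
  "moves": [
    [[0,0,0,0,0,0.2,2],[0,0,0,0,0,0.2,2],[0,0,0,0,0,0,2],[0,0,0,0,0,0,2],[0,0,0,0,0,0,2]]
  ]
}}

```text
time: 28.1
tool_pos: [0.536, -0.3688, 0.1963]
tcp_rot: [-0.004, 3.141, -0.001]
wrist_force: [0.1, -0.3, -1.2]
width: 0.085
grip_force: 43.2
```

```bash
python3 p.py; python3 held.py white h6.png; python3 wires.py
```

```text
t 28.1 pos [ 0.536  -0.3688  0.1963] yaw 0.003 tilt 0.001 F [ 0.1 -0.3 -1.2] w 7.3mm g 43.2
tcp [ 0.536  -0.3688  0.1963]
top 268 ztop 0.23082462392878123 x [0.4682 0.6304] 0.5493141062167911 y top (fit at x0, slope) [-0.3698  0.006 ] minus tcp -0.0007896664383858498
scene 800 ztop 0.2261889834486357 x [0.4479 0.6366] 0.5422570322845025 y top (fit at x0, slope) [-0.3655  0.0025] minus tcp 0.0036787237373171466
  face plane y: dx,dz,c [-0.0017 -0.0109 -0.3643]
top caddy c(y@x=.54) [-0.427  -0.0051] rms 0.0016787670114097896 x [0.4662 0.6092] 90
caddy x [ 0.6558 -0.4268  0.045 ] [ 0.4122 -0.4243  0.045 ]
scene caddy c(y@x=.54) [-0.4219 -0.0039] rms 0.0021771732066751164 x [0.4713 0.6173] 189
```

View pics/h6.png

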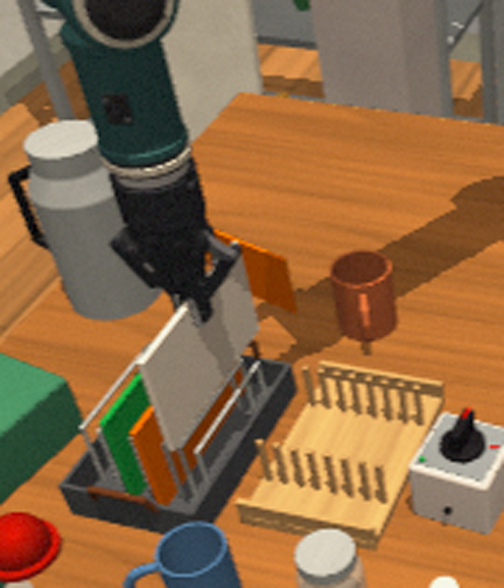

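The crop shows green and orange standing in the caddy and white over its slot (offset 57 mm from centre). Lower and release.

Emit:
{"name": "play_rows", "arguments": {
  "moves": [
    [[0,0,0,0,0,0.1,2],[0,0,0,0,0,0.12,2],[0,0,0,0,0,0.12,2],[0,0,0,0,0,0.12,2],[0,0,0,0,0,0.1,2]]
  ]
}}

```text
time: 28.72
tool_pos: [0.5346, -0.3681, 0.1365]
tcp_rot: [0.004, -3.139, -0.003]
wrist_force: [0.4, -0.3, -0.9]
width: 0.086
grip_force: 43.3
```

Emit:
{"name": "play_rows", "arguments": {
  "moves": [
    [[0,0,0,0,0,0.12,2],[0,0,0,0,0,0.12,2],[0,0,0,0,0,0.12,2],[0,0,0,0,0,0.07,2],[0,0,0,0,0,0,2]]
  ]
}}

```text
time: 29.13
tool_pos: [0.5354, -0.369, 0.0958]
tcp_rot: [0.003, -3.141, -0.0]
wrist_force: [0.4, -0.6, -1.5]
width: 0.087
grip_force: 43.8
```

```bash
python3 p.py; python3 held.py white h7.png
```

```text
t 29.1 pos [ 0.5354 -0.369   0.0958] yaw 0.002 tilt 0.001 F [ 0.4 -0.6 -1.5] w 7.4mm g 43.8
tcp [ 0.5354 -0.369   0.0958]
top 223 ztop 0.12818773471519276 x [0.4934 0.658 ] 0.5757097805272328 y top (fit at x0, slope) [-0.3704  0.0047] minus tcp -0.0004887708869249496
scene 687 ztop 0.12595001566875835 x [0.4438 0.6359] 0.5398737196873811 y top (fit at x0, slope) [-0.3656  0.0031] minus tcp 0.003234765742309631
  face plane y: dx,dz,c [-0.03    0.0287 -0.3616]
```

Emit:
{"name": "play_rows", "arguments": {
  "moves": [
    [[0,0,0,0,0,0,22],[0,0,0,0,0,0,22],[0,0,0,0,0,0,22],[0,0,0,0,0,0,22],[0,0,0,0,0,-0.1,22]]
  ]
}}

```text
time: 29.65
tool_pos: [0.5343, -0.3679, 0.1044]
tcp_rot: [0.004, -3.138, -0.004]
wrist_force: [-1.3, -0.1, -0.7]
width: 0.256
grip_force: 0.0
```

Emit:
{"name": "play_rows", "arguments": {
  "moves": [
    [[0,0,0,0,0,-0.25,22],[0,0,0,0,0,-0.35,22],[0,0,0,0,0,-0.35,22],[0,0,0,0.3,0,-0.2,22],[0,0,0,0.3,0,-0.1,22]]
  ]
}}

```text
time: 30.07
tool_pos: [0.478, -0.3705, 0.2372]
tcp_rot: [-0.006, 3.135, -0.009]
wrist_force: [-0.2, 0.5, 0.7]
width: 0.255
grip_force: 0.0
```

Emit:
{"name": "play_rows", "arguments": {
  "moves": [
    [[0,0,0,0.1,0,0,22],[0,0,0,0,0,0,22],[0,0,0,0,0,0,22],[0,0,0,0,0,0,22],[0,0,0,0,0,0,22]]
  ]
}}

```text
time: 30.48
tool_pos: [0.4661, -0.3686, 0.2301]
tcp_rot: [0.004, -3.141, -0.002]
wrist_force: [-0.2, 0.4, -0.2]
width: 0.257
grip_force: 0.0
```

```bash
python3 p.py; python3 blue.py|grep -v hdl; python3 board.py
python3 - <<'E'
from m import *
for n in("top","scene"):
    c=cam(n); X,Y,Z,P,H,S,V=fields(c)
    for nm,y0,k in(("green",-.445,(H>40)&(H<80)&(S>80)),("orange",-.407,(H<16)&(S>120)),("white",-.369,(S<60)&(V>110))):
        q=P[k&(abs(Y-y0)<.02)&(Z>.095)&(X>.42)&(X<.66)]; A=np.c_[q[:,[0,2]]-[.54,.12],np.ones(len(q))]; print(n,nm,len(q),np.percentile(q[:,[0,2]],[1,99],axis=0).ravel(),np.linalg.lstsq(A,q[:,1],rcond=None)[0])
a=cam("scene")["image"];b=cam("top")["image"]
im=np.vstack([a[100:330,80:520],b[130:290,60:500]])[:,:,::-1]; cv2.imwrite("pics/end.png",cv2.resize(im,None,fx=1.5,fy=1.5,interpolation=cv2.INTER_CUBIC))
E
```

```text
t 30.5 pos [ 0.4661 -0.3686  0.2301] yaw 0.003 tilt 0.002 F [-0.2  0.4 -0.2] w 22.0mm g 0.0
top kettle handle 85 [0.5422 0.0793 0.1498] ((542.4925537109375, 79.97234344482422), (85.41805267333984, 12.223771095275879), 9.336454391479492)
top pan rim 166 [0.546  0.2571 0.0696]
top kettle low body 137 [0.5449 0.0804]
scene kettle handle 123 [0.5483 0.0844 0.1484] ((545.7882690429688, 83.6028060913086), (87.28743743896484, 13.352909088134766), 9.640902519226074)
scene pan rim 341 [0.5528 0.2615 0.0693]
scene kettle low body 522 [0.544  0.0837]
top timer bar ((527.3126831054688, -99.92725372314453), (12.21104907989502, 43.605220794677734), 83.7029037475586)
scene timer bar ((533.027099609375, -95.90837860107422), (13.994331359863281, 42.36803436279297), 85.11605834960938)
top green 66 [0.4294 0.0963 0.6271 0.2927] [-0.0014  0.0167 -0.4443]
top orange 123 [0.4287 0.0954 0.6324 0.4984] [-0.0034 -0.0347 -0.4069]
top white 150 [0.431  0.0963 0.63   0.4228] [-0.0073  0.0234 -0.3683]
scene green 439 [0.44   0.0954 0.6321 0.1261] [ 0.0005  0.01   -0.4397]
scene orange 452 [0.441  0.0955 0.6372 0.2939] [-0.0006 -0.024  -0.4025]
scene white 299 [0.4491 0.0956 0.6361 0.4257] [ 0.0015  0.0068 -0.3643]
```

View pics/end.png

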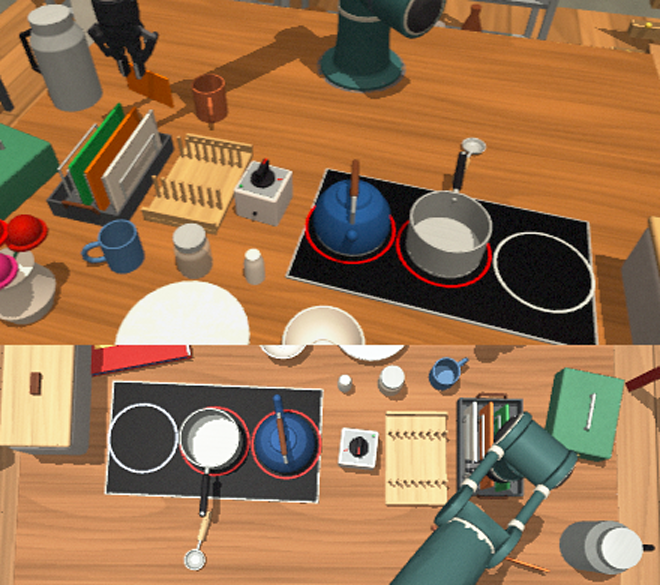

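The picture shows both pots in the red rings, the knob at rest, and the three boards upright in the caddy. The robot touches nothing, so I hand in.

```bash
python3 -c "
from workcell import bot
print(bot.finish_job())"
```

```text
the job is handed in; nothing more can be done
None
```

The job is handed in at about 31 s of robot time: kettle and saucepan stand in the two red rings, the timer was turned to its stop and sprang back, and all three boards stand in the caddy; the hand-in call returned no verdict.

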